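# Tip the potatoes from a lift-out bin into the skillet

### The job

Lift the blue bin of potatoes straight up out of the wooden organiser, stand it upright on the stone worktop with the potatoes still in it and let go. Then take hold of it afresh, tip all three potatoes into the skillet from close above, and stand the empty bin upright on the worktop again, clear of the organiser. Leave the white bin and the jars and tin round about where they are.

Things in the scene. Friction and masses are not known exactly. Their poses are not given: they have to be found in the camera images.
- frame: Fixed wooden organiser frame, 176 (x) x 177 (y) mm, walls 46 mm high, floor 8 mm thick; two bays 164 x 80 mm side by side along its y axis, centred at y = +42.5 and -42.5 mm, one for the blue bin and one for the white bin (either way round). Origin: centre of its underside, on the worktop. The stone worktop to its left is free up to the hob, whose edge is at y = +0.18 m, for x from 0.36 to 0.54 m.
- bin_mid (a point): Middle of the loose blue bin, 30 mm above its underside, at the centre of its 160 (x) x 76 (y) mm outline; z is its up axis. Fits its bay with 2 mm to spare on each side and stands on the bay's floor. A fixed carrying handle arches across it (bin_bail), a fixed paddle grip leans outward at its -x end (bin_paddle). 0.11 to 0.18 kg empty.
- bin_bail (a point): Centre of the black grip bar of the blue bin's carrying handle: 54 mm long (bin's y), 12 mm thick (x), 14 mm high; 105 mm above the bin's underside, at x = -12 mm, about over the full bin's centre of mass. Axes as the bin's. Free below for 38 mm down to the rim; the potatoes lie lower than the rim.
- bin_paddle (a point): Grip point of the black flat paddle at the blue bin's -x end, for tipping: mid thickness, at x = -95.7, y = 0, z = 78.6 mm from the bin's underside centre. Paddle 46 mm wide (bin's y), 9 thick, its top edge 22 mm beyond this point; it rises from the back rim leaning out (to -x) 35 degrees, so a gripper leaning out alike pinches its thickness. Axes: the bin's.
- bin_lip (a point): Middle of the top edge of the blue bin's pouring lip at its +x end: x = 80, y = 0 mm from the bin's centre, 41 mm above its underside. The potatoes roll out over it when the bin is tipped forward about 70 to 90 degrees.
- pan (a point): Centre of the inside floor of the fixed black skillet on the hob; floor 112 mm in radius, 14 mm above the worktop; rim 149 mm in outer radius, 64 mm above the worktop; its handle points along this point's -y and rises to 72 mm. Beware the microwave over the rear of the hob: its front is about 0.56 m ahead of the robot's axis, its underside 0.58 m above the worktop.
- potato0: One of three small yellow-brown potatoes, 42 mm thick and 60 mm long, about 0.06 kg, lying across the blue bin and free to roll along it. Origin at its centre, y along its length.
- potato1: One of three small yellow-brown potatoes, 42 mm thick and 60 mm long, about 0.06 kg, lying across the blue bin and free to roll along it. Origin at its centre, y along its length.
- potato2: One of three small yellow-brown potatoes, 42 mm thick and 60 mm long, about 0.06 kg, lying across the blue bin and free to roll along it. Origin at its centre, y along its length.
- spare_bin: The other bin, white, of the same shape as the blue one, in the other bay of the organiser; two small spice jars up to 95 mm high stand fixed in it. Origin: centre of its underside. Leave it alone.
- big_jar: Dark jar with blue lid, 72 mm wide, 142 mm tall, on the worktop. Origin: centre of its underside.
- red_tin: Red tin, 32 x 49 x 111 mm tall, on the worktop. Origin: centre of its underside.
- blue_jar: Pale jar with blue lid, 70 mm wide, 112 mm tall, on the worktop at the back. Origin: centre of its underside.
- bin: The blue bin; origin: centre of its underside, axes as point bin_mid. Walls 3 mm thick, 60 mm high at the back and sides, 42 mm along the last 40 mm at the +x end, where the end wall is a pouring lip that slopes up and outward, 53 degrees from the floor.
Not all that is in view belongs to the job. What is shaped like the potato0 but pink is not meant.

How it is judged:
By the outcome, as a careful person would: the job done as asked, in the order asked, and still so for the second after the job is handed in, with the robot touching nothing.
It also fails if it takes over 69 s, if anything falls off the work surface, if the arm or the gripper's body presses on something with over 40 N, if the wrist force passes 120 N, or if a joint passes its speed limit or range.

### The arm

A 6-joint arm with a two-finger parallel gripper is mounted at the origin on a cart in front of the work surface, level with it; the furniture and walls round the work are solid. World frame = base frame: x ahead of the robot, y to its left, z up, the work surface at z = 0. Lengths are in m, angles in rad, forces in N, time in s.
With the tool pointing down it reaches from about 0.3 to 0.85 m from the base axis. Payload 5.4 kg.
Tool frame: the origin (TCP) lies at the very end of the fingers, on their centre line; the grasp point (between the pads) lies 19 mm behind it (env.grip_point_offset is the distance from the TCP to the grasp point, in m); z points along the fingers, y is the line along which they close (so a half turn about z gives the same grasp; the last joint's range is limited). The gripper opens to 85 mm and grips with 20 to 120 N. Pads are 22 mm wide; open, the fingers measure 114 mm over their backs; the gripper's body (76 mm by 85 mm) begins 54 mm behind the grasp point. The pads swing forward as they close: fully open they stand 13 mm farther back than shut.
Start: joints at [0.905, 0.158, 1.597, -0, 1.386, -0.21], TCP at [0.253, 0.516, 0.231] pointing down, gripper open.
Joint ranges: [-2.91, 2.91], [-0.94, 2.29], [0.18, 2.7], [-1.29, 4.43], [0.17, 2.64], [-3, 3]. Speed limits (rad/s): [2.57, 2.57, 3.14, 3.14, 3.14, 3.14].

### API

Orientations are given as a rotation vector (axis times angle).
In Python, from plant import env, capture, calibration, search_frame, place_of gives the robot as it stands. The module is installed in compiled form; this text tells all that it offers.
- The arm moves only by the tool carry_out, never from a script. Its argument "series" is a list of rows, each an object of numbers: "tx", "ty", "tz": the shift along the tool's x, y, z in m; "ax", "ay", "az": the turn, a rotation vector about the tool's x, y, z in rad. A call has 1 to 8 rows; each row shifts and turns the commanded pose from where the row before left it, along the tool's axes as they then stand; what a row does not reach is not made up. A row lasts 1/12 s, in which the tool goes at most 41.7 mm and 7.16 degrees, less where a joint would pass 70% of its speed; a pose out of reach is approached as far as the arm can. A call is refused whole if a number of a shift passes 0.0417 or a number of a turn 0.125, either way. A call with a gripper value outside its range is refused whole. "hand" is the finger opening in m, from 0 to 0.0854, set as the call begins (left out, the last holds). The fingers move at their own pace and stop on an object; "squeeze" is the grip in N (left out, the last holds). Time passes only in rows, so rows that do not move let the fingers close. It gives the time, the measured TCP pose, the force, the opening and the grip force at its end, in the units of the state.
- env.sense(): the state, without advancing time (a new reading comes with each control period).
- capture(name): name is "scene" or "top" or "wrist"; returns (picture, depth): 384x512x3 uint8, blue, green, red; 384x512 float32, m along the optical axis (not along the pixel's ray), 0 where there is no reading.
- calibration(name): a dict with "vfov" (degrees; the focal length in pixels is half the picture's height over the tangent of half this angle, whatever the lens; pixels are square), "cx", "cy" (the principal point, pixels), "R" (3x3) and "t" (3): a world point X has camera coordinates R X + t; the wrist camera has in their place "hand_eye" (4x4, takes a point from camera to tool coordinates, whose origin is the TCP and whose axes are the flange's). Camera axes: x right, y down, z forward; pixel columns grow to the right and rows downward; lengths in m; the calibration is good to about 2 mm. A picture is of the moment at which its call begins: read the wrist's pose just before it. calibration takes no time and is no camera call.
- env.sign_off(): hands the job in; it is judged then, once.
Trained networks look in the newest picture that a camera, given by its name, has taken for a name from the list of things; names that differ only in an ending like _2 or _b are one class to them, and where a whole thing is asked for, a point or a joint stands for the part that bears it (a point fixed in the world has none). Each returns a list of dicts, best first, with "score" (0 to 1); they miss things now and then, are a little off and sometimes report something else, mostly with a low value. They report only what shows in the picture. A call takes as long as a camera call. They do not tell look-alikes from the thing itself.
- search_frame(name, camera): "rect" ([centre column, centre row, width, height] in pixels, round what is visible of it).
- place_of(name, camera): "uv" ([column, row] in pixels: a listed point, or the origin of a listed thing).
The state is a dict: "t": time; "joint_pos": joint angles; "qvel": joint speeds; "effort": joint torques, N m; "tcp_pos": TCP position; "tool_rot": TCP orientation; "contact_force": force on the tool from outside, world axes, zero at the start; "ft_torque": the same for the moment, N m; "gripper_width": finger opening in m; "grasp_force": force on a finger pad.
Only numpy, scipy, OpenCV 4.12 (cv2) and the standard library are available. Lean on these libraries where they do the work, as an engineer would, in place of code of your own. Each camera call takes 0.05 s, during which the arm holds its last target. There are 200 camera calls.

## Working session

There is one attempt and no reset: what is moved stays moved. The work goes in short steps, Python scripts to look and compute and a tool call to move; the robot and the scene stay as the last step left them, time stands still between calls to the robot, and variables do not carry over. Pictures are saved under pics/ and viewed, at most 12 in all, crops included, and the job is handed in when it is done.

Besides the shell and the picture viewer there is one more tool, called after "Request:" by a JSON object that holds its "fn" and its "kwargs", one argument or row to a line. carry_out: Moves the arm, as the interface text tells. Its arguments: {"type":"object","properties":{"series":{"type":"array","items":{"type":"object","properties":{"tx":{"type":"number"},"ty":{"type":"number"},"tz":{"type":"number"},"ax":{"type":"number"},"ay":{"type":"number"},"az":{"type":"number"}}}},"hand":{"type":"number"},"squeeze":{"type":"number"}},"required":["series"]}

```bash
mkdir -p pics
cat > h.py <<'E'
import numpy as np, cv2
from scipy.spatial.transform import Rotation as R
from plant import env, capture, calibration, search_frame, place_of
def cam(name, s=None):
    c=calibration(name); f=192/np.tan(np.radians(c["vfov"])/2)
    if "R" in c: Rm=np.array(c["R"]).T; o=-Rm@np.array(c["t"])
    else:
        s=s or env.sense(); T=np.array(c["hand_eye"]); Rt=R.from_rotvec(s["tool_rot"]).as_matrix()
        Rm=Rt@T[:3,:3]; o=Rt@T[:3,3]+np.array(s["tcp_pos"])
    return f,c["cx"],c["cy"],Rm,o
def ray(k,uv):
    f,cx,cy,Rm,o=k; return Rm@np.array([(uv[0]-cx)/f,(uv[1]-cy)/f,1])
def at_z(k,uv,z): d=ray(k,uv); return k[4]+d*(z-k[4][2])/d[2]
def at_d(k,uv,D): 
    return k[4]+ray(k,uv)*D[int(round(uv[1])),int(round(uv[0]))]
def cloud(k,D):
    f,cx,cy,Rm,o=k; v,u=np.mgrid[:384,:512]
    P=np.stack([(u-cx)/f*D,(v-cy)/f*D,D],-1)@Rm.T+o; P[D==0]=np.nan; return P
E
cat > a.py <<'E'
from h import *
np.set_printoptions(precision=3,suppress=True)
s=env.sense(); print(s)
for n in ["scene","top"]:
    p,D=capture(n); cv2.imwrite(f"pics/{n}.png",p); k=cam(n); print(n,k[4])
    for nm,z in [("bin_mid",.038),("bin_bail",.113),("bin_paddle",.0866),("pan",.014),("frame",0),("spare_bin",.008),("potato0",.035),("big_jar",0),("red_tin",0),("blue_jar",0)]:
        for r in place_of(nm,n)[:4]:
            print(nm,round(r["score"],2),np.round(r["uv"]),at_z(k,r["uv"],z),at_d(k,r["uv"],D))
E
python3 a.py
```

```text
{'t': 0.0, 'joint_pos': array([ 0.905,  0.159,  1.598, -0.   ,  1.386, -0.21 ]), 'qvel': array([-0.   ,  0.001, -0.001, -0.   , -0.001,  0.001]), 'effort': array([ -0.   , -39.601, -33.143,  -0.   ,   0.009,   0.   ]), 'tcp_pos': array([0.253, 0.516, 0.23 ]), 'tool_rot': array([-0.71 , -3.06 ,  0.003]), 'contact_force': array([-0.575, -1.225, -0.624]), 'ft_torque': array([-0.07 , -0.035,  0.056]), 'grasp_force': 0.0, 'gripper_width': 0.08539749542712359}
scene [-0.732 -0.195  1.165]
bin_mid 0.93 [303. 212.] [ 0.471 -0.288  0.038] [ 0.456 -0.287  0.052]
bin_bail 0.59 [305. 202.] [ 0.45  -0.289  0.113] [ 0.446 -0.289  0.116]
bin_paddle 0.81 [301. 220.] [ 0.373 -0.277  0.087] [ 0.355 -0.276  0.104]
bin_paddle 0.39 [303. 211.] [ 0.425 -0.285  0.087] [ 0.463 -0.288  0.051]
pan 0.88 [143. 222.] [0.377 0.341 0.014] [0.378 0.341 0.014]
pan 0.59 [355. 236.] [ 0.38  -0.49   0.014] [ 0.377 -0.49   0.017]
frame 0.74 [290. 215.] [ 0.487 -0.24   0.   ] [ 0.42  -0.237  0.065]
frame 0.56 [305. 202.] [ 0.571 -0.3    0.   ] [ 0.445 -0.29   0.113]
spare_bin 0.82 [281. 213.] [ 0.489 -0.202  0.008] [ 0.4
[... 1031 characters left out ...]
pan 0.71 [311. 206.] [ 0.463 -0.29   0.014] [ 0.457 -0.284  0.052]
frame 0.73 [299. 204.] [ 0.472 -0.25   0.   ] [ 0.459 -0.241  0.074]
spare_bin 0.71 [285. 206.] [ 0.462 -0.197  0.008] [ 0.461 -0.197  0.009]
potato0 0.71 [348. 197.] [ 0.494 -0.414  0.035] [ 0.492 -0.411  0.045]
potato0 0.69 [310. 195.] [ 0.496 -0.283  0.035] [ 0.493 -0.281  0.052]
potato0 0.69 [348. 226.] [ 0.39  -0.41   0.035] [ 0.389 -0.409  0.042]
potato0 0.67 [308. 206.] [ 0.459 -0.277  0.035] [ 0.457 -0.275  0.048]
big_jar 0.61 [382. 190.] [ 0.527 -0.545  0.   ] [ 0.502 -0.506  0.119]
red_tin 0.56 [373. 223.] [ 0.407 -0.508  0.   ] [ 0.394 -0.477  0.105]
blue_jar 0.74 [216. 163.] [0.616 0.05  0.   ] [0.596 0.045 0.076]
```

```bash
python3 -c "
import cv2;p=cv2.imread('pics/scene.png');q=cv2.imread('pics/top.png')
cv2.imwrite('pics/b.png',cv2.resize(q[130:280,60:410],None,fx=2.2,fy=2.2))
cv2.imwrite('pics/c.png',cv2.resize(p[160:270,250:380],None,fx=5,fy=5,interpolation=cv2.INTER_CUBIC))"
```

```text
(no output)
```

View pics/b.png

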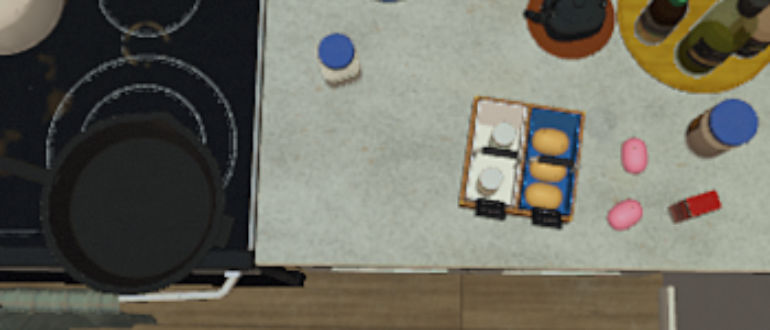

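View pics/c.png

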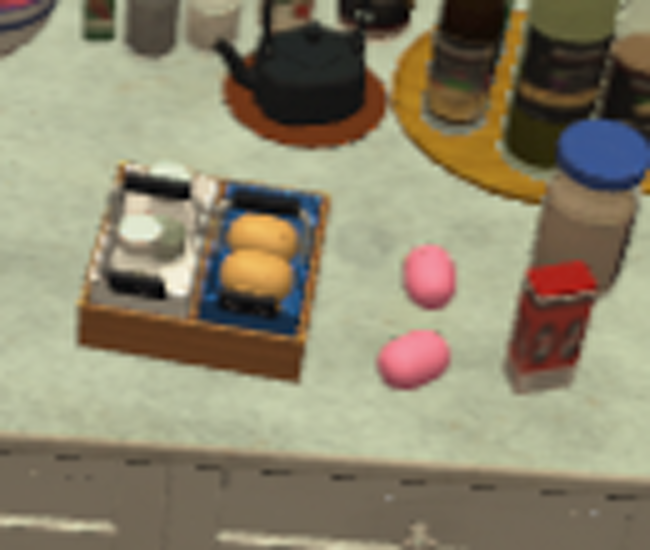

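View pics/scene.png

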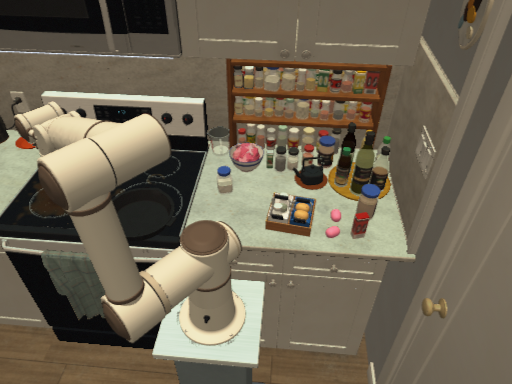

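Top view: the blue bin with three yellow potatoes is in the right (-y) bay (310,204), and the white bin with jars is at (285,204). The look-alikes are the pink potatoes at (348,197) and (348,226), the white bin's own bail and paddle at about (285,204) and (284,225), and the red plate by the pan. I choose the blue bin at (310,204). Frame yaw is about -7°.

```bash
cat >> h.py <<'E'
np.set_printoptions(precision=4,suppress=True)
def tool(yaw,lean=0):
    "tool y along bin x, x along bin y, tilted: lean>0 tips the bin forward"
    b=R.from_euler("z",yaw,degrees=True)*R.from_euler("y",lean,degrees=True)
    return b*R.from_matrix(np.array([[0,1,0],[1,0,0],[0,0,-1.]]).T)
def step(p0,R0,p1,R1,n):
    "per-row body shift and turn, n rows (shift, then turn)"
    w=(R0.inv()*R1).as_rotvec()/n; dr=R.from_rotvec(w); A=sum((dr**i).as_matrix() for i in range(n))
    t=np.linalg.solve(A,R0.inv().apply(np.array(p1)-p0)); print(n,"t",t,"a",w,"|t|",np.linalg.norm(t),"deg",np.degrees(np.linalg.norm(w)))
def now():
    s=env.sense(); return np.array(s["tcp_pos"]),R.from_rotvec(s["tool_rot"])
E
python3 - <<'E'
from h import *
p,r=now()
step(p,r,[.44,-.285,.30],tool(-7),28)
D=capture("top")[1]; P=cloud(cam("top"),D)
m=(abs(P[...,0]-.4)<.2)&(abs(P[...,1]-.34)<.2)
for lo,hi in [(.055,.07)]:
    q=P[m&(P[...,2]>lo)&(P[...,2]<hi)][:,:2]; print(len(q), cv2.minEnclosingCircle(q.astype(np.float32)))
    from scipy.optimize import least_squares
    print(least_squares(lambda c:np.hypot(*(q-c[:2]).T)-c[2],[.4,.345,.147],loss="soft_l1",f_scale=.004).x)
q=P[m&(P[...,2]<.02)&(P[...,2]>.008)]; print(len(q),np.median(q,0),np.percentile(q,[2,98],axis=0))
E
```

```text
28 t [-0.03   -0.0089 -0.0025] a [-0.      0.      0.0442] |t| 0.03143909930859868 deg 2.531542858885901
1395 ((0.3885798752307892, 0.37640610337257385), 0.1732824593782425)
[0.3891 0.3604 0.1337]
3680 [0.4008 0.3611 0.0133] [[0.292  0.194  0.0082]
 [0.5828 0.5252 0.0194]]
```

Request:
{"fn": "carry_out", "kwargs": {
  "series": [
    {"tz":-0.02},
    {"tz":-0.02},
    {"tz":-0.02},
    {"tx":-0.03,"ty":-0.009,"az":0.0442},
    {"tx":-0.03,"ty":-0.009,"az":0.0442},
    {"tx":-0.03,"ty":-0.009,"az":0.0442},
    {"tx":-0.03,"ty":-0.009,"az":0.0442},
    {"tx":-0.03,"ty":-0.009,"az":0.0442}
  ],
  "hand": 0.05
}}

```text
invalid input
```

Request:
{"fn": "carry_out", "kwargs": {
  "series": [
    {"tx":-0.03,"ty":-0.009,"az":0.0442},
    {"tx":-0.03,"ty":-0.009,"az":0.0442},
    {"tx":-0.03,"ty":-0.009,"az":0.0442},
    {"tx":-0.03,"ty":-0.009,"az":0.0442},
    {"tx":-0.03,"ty":-0.009,"az":0.0442},
    {"tx":-0.03,"ty":-0.009,"az":0.0442},
    {"tx":-0.03,"ty":-0.009,"az":0.0442},
    {"tx":-0.03,"ty":-0.009,"az":0.0442}
  ]
}}

```text
invalid input
```

Request:
{"fn": "carry_out", "kwargs": {
  "series": [
    {"tx":-0.03,"ty":-0.009,"az":0.0442},
    {"tx":-0.03,"ty":-0.009,"az":0.0442},
    {"tx":-0.03,"ty":-0.009,"az":0.0442},
    {"tx":-0.03,"ty":-0.009,"az":0.0442},
    {"tx":-0.03,"ty":-0.009,"az":0.0442},
    {"tx":-0.03,"ty":-0.009,"az":0.0442},
    {"tx":-0.03,"ty":-0.009,"az":0.0442},
    {"tx":-0.03,"ty":-0.009,"az":0.0442}
  ]
}}

```text
invalid input
```

Request:
{"fn": "carry_out", "kwargs": {
  "series": [
    {"tx":-0.03,"ty":-0.009,"az":0.0442},
    {"tx":-0.03,"ty":-0.009,"az":0.0442},
    {"tx":-0.03,"ty":-0.009,"az":0.0442},
    {"tx":-0.03,"ty":-0.009,"az":0.0442},
    {"tx":-0.03,"ty":-0.009,"az":0.0442},
    {"tx":-0.03,"ty":-0.009,"az":0.0442},
    {"tx":-0.03,"ty":-0.009,"az":0.0442},
    {}
  ]
}}

```text
invalid input
```

```bash
cat > b.py <<'E'
from h import *
s=env.sense(); print(s["t"],s["joint_pos"],s["tcp_pos"],s["tool_rot"])
p,D=capture("wrist"); k=cam("wrist",s); cv2.imwrite("pics/w1.png",p); print(k[4])
for nm,z in [("bin_bail",.113),("bin_mid",.038),("bin_paddle",.0866),("bin_lip",.049)]:
    for r in place_of(nm,"wrist")[:2]: print(nm,round(r["score"],2),np.round(r["uv"]),at_z(k,r["uv"],z),at_d(k,r["uv"],D))
P=cloud(k,D)
# grip bars: dark pixels at bail height
m=(P[...,2]>.1)&(P[...,2]<.13)&(p.max(-1)<70)
n,l,st,c=cv2.connectedComponentsWithStats(m.astype(np.uint8))
for i in range(1,n):
    if st[i,4]>80: print("bar",c[i],st[i,4],np.nanmedian(P[l==i],0),(lambda q:(q.min(0),q.max(0),np.degrees(np.arctan2(*np.linalg.svd(q[:,:2]-q[:,:2].mean(0))[2][0]))))(P[l==i]))
E
python3 b.py
```

```text
1.15 [ 0.9049  0.1584  1.597  -0.      1.3862 -0.2101] [0.2531 0.5163 0.2313] [ 0.7097  3.0604 -0.    ]
[0.183  0.5495 0.3737]
```

View pics/w1.png

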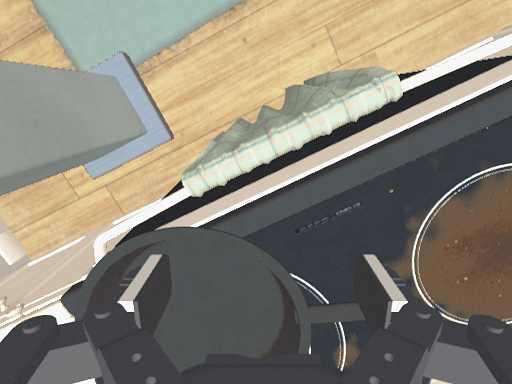

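The wrist picture only shows the skillet (centre about 205,310), because the moves were refused. I'll write every key in each row.

Request:
{"fn": "carry_out", "kwargs": {
  "series": [
    {"tx":0,"ty":0,"tz":-0.02,"ax":0,"ay":0,"az":0},
    {"tx":0,"ty":0,"tz":-0.02,"ax":0,"ay":0,"az":0},
    {"tx":0,"ty":0,"tz":-0.02,"ax":0,"ay":0,"az":0},
    {"tx":-0.03,"ty":-0.009,"tz":0,"ax":0,"ay":0,"az":0.0442}
  ],
  "hand": 0.05,
  "squeeze": 40
}}

```text
t: 1.73
tcp_pos: [0.2747, 0.4986, 0.2963]
tool_rot: [0.77, 3.044, 0.013]
contact_force: [1.4, 0.7, 0.6]
gripper_width: 0.0503
grasp_force: 0.0
```

Request:
{"fn": "carry_out", "kwargs": {
  "series": [
    {"tx":-0.03,"ty":-0.009,"tz":0,"ax":0,"ay":0,"az":0.0442},
    {"tx":-0.03,"ty":-0.009,"tz":0,"ax":0,"ay":0,"az":0.0442},
    {"tx":-0.03,"ty":-0.009,"tz":0,"ax":0,"ay":0,"az":0.0442},
    {"tx":-0.03,"ty":-0.009,"tz":0,"ax":0,"ay":0,"az":0.0442},
    {"tx":-0.03,"ty":-0.009,"tz":0,"ax":0,"ay":0,"az":0.0442},
    {"tx":-0.03,"ty":-0.009,"tz":0,"ax":0,"ay":0,"az":0.0442},
    {"tx":-0.03,"ty":-0.009,"tz":0,"ax":0,"ay":0,"az":0.0442},
    {"tx":-0.03,"ty":-0.009,"tz":0,"ax":0,"ay":0,"az":0.0442}
  ]
}}

```text
t: 2.4
tcp_pos: [0.4226, 0.2914, 0.2914]
tool_rot: [1.303, 2.858, 0.0]
contact_force: [1.0, 0.4, -0.9]
gripper_width: 0.0499
grasp_force: 0.0
```

Request:
{"fn": "carry_out", "kwargs": {
  "series": [
    {"tx":-0.03,"ty":-0.009,"tz":0,"ax":0,"ay":0,"az":0.0442},
    {"tx":-0.03,"ty":-0.009,"tz":0,"ax":0,"ay":0,"az":0.0442},
    {"tx":-0.03,"ty":-0.009,"tz":0,"ax":0,"ay":0,"az":0.0442},
    {"tx":-0.03,"ty":-0.009,"tz":0,"ax":0,"ay":0,"az":0.0442},
    {"tx":-0.03,"ty":-0.009,"tz":0,"ax":0,"ay":0,"az":0.0442},
    {"tx":-0.03,"ty":-0.009,"tz":0,"ax":0,"ay":0,"az":0.0442},
    {"tx":-0.03,"ty":-0.009,"tz":0,"ax":0,"ay":0,"az":0.0442},
    {"tx":-0.03,"ty":-0.009,"tz":0,"ax":0,"ay":0,"az":0.0442}
  ]
}}

```text
t: 3.07
tcp_pos: [0.4888, 0.0511, 0.2914]
tool_rot: [1.786, 2.584, 0.0]
contact_force: [0.5, -0.3, 0.6]
gripper_width: 0.0497
grasp_force: 0.0
```

Request:
{"fn": "carry_out", "kwargs": {
  "series": [
    {"tx":-0.03,"ty":-0.009,"tz":0,"ax":0,"ay":0,"az":0.0442},
    {"tx":-0.03,"ty":-0.009,"tz":0,"ax":0,"ay":0,"az":0.0442},
    {"tx":-0.03,"ty":-0.009,"tz":0,"ax":0,"ay":0,"az":0.0442},
    {"tx":-0.03,"ty":-0.009,"tz":0,"ax":0,"ay":0,"az":0.0442},
    {"tx":-0.03,"ty":-0.009,"tz":0,"ax":0,"ay":0,"az":0.0442},
    {"tx":-0.03,"ty":-0.009,"tz":0,"ax":0,"ay":0,"az":0.0442},
    {"tx":-0.03,"ty":-0.009,"tz":0,"ax":0,"ay":0,"az":0.0442},
    {"tx":-0.03,"ty":-0.009,"tz":0,"ax":0,"ay":0,"az":0.0442}
  ]
}}

```text
t: 3.73
tcp_pos: [0.4677, -0.1974, 0.2914]
tool_rot: [2.213, 2.23, 0.0]
contact_force: [1.3, 0.3, -0.5]
gripper_width: 0.0498
grasp_force: 0.0
```

Request:
{"fn": "carry_out", "kwargs": {
  "series": [
    {"tx":-0.03,"ty":-0.009,"tz":0,"ax":0,"ay":0,"az":0.0442},
    {"tx":-0.03,"ty":-0.009,"tz":0,"ax":0,"ay":0,"az":0.0442},
    {"tx":0,"ty":0,"tz":0,"ax":0,"ay":0,"az":0}
  ]
}}

```text
t: 3.98
tcp_pos: [0.4476, -0.2601, 0.2912]
tool_rot: [2.313, 2.124, -0.003]
contact_force: [0.8, -0.4, -0.4]
gripper_width: 0.0498
grasp_force: 0.0
```

```bash
sed -i 's/w1.png/w2.png/' b.py; python3 b.py
```

```text
3.9833 [-0.7587 -0.027   1.6738 -0.0023  1.494  -0.6734] [ 0.4476 -0.2601  0.2912] [ 2.3133  2.1242 -0.0035]
[ 0.4535 -0.1835  0.4335]
bin_bail 0.84 [272. 193.] [ 0.4549 -0.2816  0.113 ] [ 0.4549 -0.2792  0.1208]
bin_mid 0.6 [282. 178.] [ 0.4702 -0.2862  0.038 ] [ 0.4696 -0.2827  0.0515]
bin_paddle 0.92 [201. 182.] [ 0.3765 -0.2694  0.0866] [ 0.3771 -0.2687  0.0892]
bin_lip 0.89 [346. 182.] [ 0.5493 -0.2951  0.049 ] [ 0.5503 -0.2964  0.0448]
bin_lip 0.48 [237. 172.] [ 0.415  -0.2704  0.049 ] [ 0.4154 -0.2695  0.0533]
bar [186.4713 104.2295] 488 [ 0.3775 -0.1842  0.1041] (array([ 0.3689, -0.2073,  0.1   ]), array([ 0.3845, -0.1637,  0.1078]), np.float64(-172.16551332388312))
bar [279.0263 110.0757] 647 [ 0.4684 -0.1975  0.1194] (array([ 0.4599, -0.2244,  0.1154]), array([ 0.4767, -0.1722,  0.1217]), np.float64(-172.1944579640948))
bar [187.8166 185.3668] 398 [ 0.3656 -0.2682  0.1039] (array([ 0.3574, -0.291 ,  0.1   ]), array([ 0.3726, -0.247 ,  0.1071]), np.float64(-172.26894779673833))
bar [273.1585 193.9642] 530 [ 0.4565 -0.2811  0.1193] (array([ 0.4481, -0.3079,  0.1093]), array([ 0.4644, -0.2554,  0.1216]), np.float64(-172.4799404056022))
bar [506.1  173.53] 100 [ 0.7027 -0.2828  0.1084] (array([ 0.7014, -0.2887,  0.1   ]), array([ 0.7062, -0.2787,  0.1171]), np.float64(-178.05685266068926))
bar [472.9933 303.2943] 897 [ 0.6771 -0.4322  0.1181] (array([ 0.6646, -0.4666,  0.1   ]), array([ 0.7137, -0.4246,  0.13  ]), np.float64(-126.49623026053679))
```

View pics/w2.png

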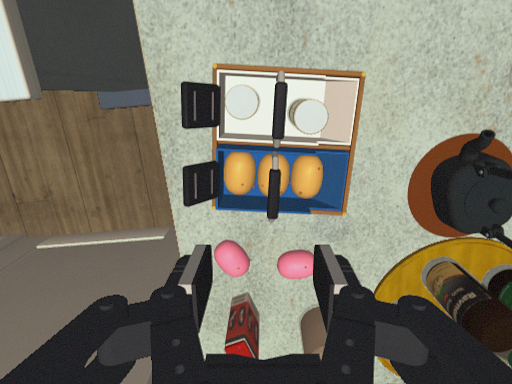

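The wrist view shows the blue bin's bail at (273,194), its paddle at (200,183), and three yellow potatoes. Heights match (bar top 0.120). Yaw is -7.7° and the bail is at (0.456, -0.2815).

Run:
```python
from h import *
p,r=now(); b=[.456,-.2815]
step(p,r,b+[.2],tool(-7.7),6); step(np.array(b+[.2]),tool(-7.7),b+[.095],tool(-7.7),6)
```

```text
6 t [-0.0044  0.0015  0.0152] a [ 0.     -0.0001  0.0096] |t| 0.01590751880303843 deg 0.5497019809101571
6 t [0.     0.     0.0175] a [0. 0. 0.] |t| 0.0175 deg 0.0
```

Request:
{"fn": "carry_out", "kwargs": {
  "series": [
    {"tx":-0.0044,"ty":0.0015,"tz":0.015,"ax":0,"ay":0,"az":0.0096},
    {"tx":-0.0044,"ty":0.0015,"tz":0.015,"ax":0,"ay":0,"az":0.0096},
    {"tx":-0.0044,"ty":0.0015,"tz":0.015,"ax":0,"ay":0,"az":0.0096},
    {"tx":-0.0044,"ty":0.0015,"tz":0.015,"ax":0,"ay":0,"az":0.0096},
    {"tx":-0.0044,"ty":0.0015,"tz":0.015,"ax":0,"ay":0,"az":0.0096},
    {"tx":-0.0044,"ty":0.0015,"tz":0.015,"ax":0,"ay":0,"az":0.0096},
    {"tx":0,"ty":0,"tz":0,"ax":0,"ay":0,"az":0}
  ]
}}

```text
t: 4.82
tcp_pos: [0.4547, -0.2808, 0.198]
tool_rot: [-2.362, -2.063, 0.001]
contact_force: [-0.2, 0.5, 0.0]
gripper_width: 0.05
grasp_force: 0.0
```

Request:
{"fn": "carry_out", "kwargs": {
  "series": [
    {"tx":0,"ty":0,"tz":0.0175,"ax":0,"ay":0,"az":0},
    {"tx":0,"ty":0,"tz":0.0175,"ax":0,"ay":0,"az":0},
    {"tx":0,"ty":0,"tz":0.0175,"ax":0,"ay":0,"az":0},
    {"tx":0,"ty":0,"tz":0.0175,"ax":0,"ay":0,"az":0},
    {"tx":0,"ty":0,"tz":0.0175,"ax":0,"ay":0,"az":0},
    {"tx":0,"ty":0,"tz":0.0175,"ax":0,"ay":0,"az":0},
    {"tx":0,"ty":0,"tz":0,"ax":0,"ay":0,"az":0}
  ]
}}

```text
t: 5.4
tcp_pos: [0.4544, -0.2802, 0.0937]
tool_rot: [-2.361, -2.064, 0.0]
contact_force: [0.1, 1.7, -1.4]
gripper_width: 0.0499
grasp_force: 0.0
```

Run:
```python
from h import *
s=env.sense();p,r=now(); print(s["joint_pos"],p,s["contact_force"]); step(p,r,[.456,-.2815,.095],tool(-7.7),2)
```

```text
[-0.7793  0.2087  1.829   0.0002  1.1097 -0.6451] [ 0.4544 -0.2802  0.0937] [ 0.1461  1.7312 -1.3851]
2 t [-0.0005  0.0009 -0.0006] a [-0.0023 -0.0018  0.0001] |t| 0.0012160248116278665 deg 0.16515338814453986
```

Request:
{"fn": "carry_out", "kwargs": {
  "series": [
    {"tx":-0.0005,"ty":0.0015,"tz":0,"ax":0,"ay":0,"az":0},
    {"tx":0,"ty":0,"tz":0,"ax":0,"ay":0,"az":0}
  ]
}}

```text
t: 5.57
tcp_pos: [0.4582, -0.2838, 0.098]
tool_rot: [2.364, 2.065, 0.0]
contact_force: [0.1, -0.1, 0.1]
gripper_width: 0.05
grasp_force: 0.0
```

Request:
{"fn": "carry_out", "kwargs": {
  "series": [
    {"tx":0,"ty":0,"tz":0,"ax":0,"ay":0,"az":0},
    {"tx":0,"ty":0,"tz":0,"ax":0,"ay":0,"az":0},
    {"tx":0,"ty":0,"tz":0,"ax":0,"ay":0,"az":0},
    {"tx":0,"ty":0,"tz":0,"ax":0,"ay":0,"az":0},
    {"tx":0,"ty":0,"tz":0,"ax":0,"ay":0,"az":0},
    {"tx":0,"ty":0,"tz":0,"ax":0,"ay":0,"az":0}
  ],
  "hand": 0,
  "squeeze": 60
}}

```text
t: 6.07
tcp_pos: [0.4575, -0.284, 0.0974]
tool_rot: [2.366, 2.064, 0.0]
contact_force: [-0.6, 0.4, 5.0]
gripper_width: 0.0106
grasp_force: 59.6
```

Request:
{"fn": "carry_out", "kwargs": {
  "series": [
    {"tx":0,"ty":0,"tz":-0.004,"ax":0,"ay":0,"az":0},
    {"tx":0,"ty":0,"tz":-0.008,"ax":0,"ay":0,"az":0},
    {"tx":0,"ty":0,"tz":-0.008,"ax":0,"ay":0,"az":0},
    {"tx":0,"ty":0,"tz":-0.008,"ax":0,"ay":0,"az":0},
    {"tx":0,"ty":0,"tz":-0.01,"ax":0,"ay":0,"az":0},
    {"tx":0,"ty":0,"tz":-0.01,"ax":0,"ay":0,"az":0},
    {"tx":0,"ty":0,"tz":-0.01,"ax":0,"ay":0,"az":0},
    {"tx":0,"ty":0,"tz":-0.01,"ax":0,"ay":0,"az":0}
  ]
}}

```text
t: 6.73
tcp_pos: [0.4571, -0.2836, 0.1656]
tool_rot: [2.367, 2.065, 0.0]
contact_force: [0.7, -0.0, -3.8]
gripper_width: 0.0109
grasp_force: 58.5
```

Request:
{"fn": "carry_out", "kwargs": {
  "series": [
    {"tx":0,"ty":0,"tz":-0.012,"ax":0,"ay":0,"az":0},
    {"tx":0,"ty":0,"tz":-0.012,"ax":0,"ay":0,"az":0},
    {"tx":0,"ty":0,"tz":-0.012,"ax":0,"ay":0,"az":0},
    {"tx":0,"ty":0,"tz":-0.012,"ax":0,"ay":0,"az":0},
    {"tx":0,"ty":0,"tz":-0.012,"ax":0,"ay":0,"az":0},
    {"tx":0,"ty":0,"tz":-0.01,"ax":0,"ay":0,"az":0},
    {"tx":0,"ty":0,"tz":-0.005,"ax":0,"ay":0,"az":0},
    {"tx":0,"ty":0,"tz":0,"ax":0,"ay":0,"az":0}
  ]
}}

```text
t: 7.4
tcp_pos: [0.4576, -0.2841, 0.2411]
tool_rot: [2.365, 2.064, 0.0]
contact_force: [-0.7, -0.6, -3.0]
gripper_width: 0.0108
grasp_force: 58.5
```

Run:
```python
from h import *
s=env.sense();p,r=now(); print(s["joint_pos"],p,s["tool_rot"],s["contact_force"],s["gripper_width"])
pic,D=capture("scene"); cv2.imwrite("pics/s2.png",cv2.resize(pic[140:260,200:400],None,fx=3,fy=3))
for y in (0,20): step(p,r,[.445,.04,.245],tool(y),20)
```

```text
[-0.78    0.055   1.6894 -0.      1.3943 -0.6441] [ 0.4576 -0.2841  0.2411] [2.3651 2.0636 0.0003] [-0.6882 -0.5591 -2.9899] 0.010795238594009406
20 t [ 0.0161 -0.0018 -0.0002] a [ 0.0001  0.0001 -0.0068] |t| 0.01622926278690927 deg 0.3895536656515157
20 t [ 0.0163  0.0009 -0.0002] a [ 0.0001  0.0001 -0.0243] |t| 0.01637640985995329 deg 1.3894924854373376
```

View pics/s2.png

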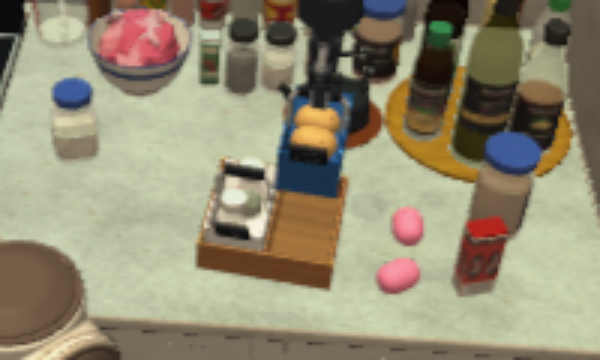

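The blue bin is clear of the organiser with its potatoes, and the white bin is in place. I'll carry it left.

Request:
{"fn": "carry_out", "kwargs": {
  "series": [
    {"tx":0.004,"ty":0,"tz":0,"ax":0,"ay":0,"az":0},
    {"tx":0.01,"ty":-0.002,"tz":0,"ax":0,"ay":0,"az":0},
    {"tx":0.016,"ty":-0.002,"tz":0,"ax":0,"ay":0,"az":0},
    {"tx":0.016,"ty":-0.002,"tz":0,"ax":0,"ay":0,"az":0},
    {"tx":0.016,"ty":-0.002,"tz":0,"ax":0,"ay":0,"az":0},
    {"tx":0.016,"ty":-0.002,"tz":0,"ax":0,"ay":0,"az":0},
    {"tx":0.016,"ty":-0.002,"tz":0,"ax":0,"ay":0,"az":0},
    {"tx":0.016,"ty":-0.002,"tz":0,"ax":0,"ay":0,"az":0}
  ]
}}

```text
t: 8.12
tcp_pos: [0.4577, -0.1699, 0.239]
tool_rot: [-2.365, -2.066, -0.0]
contact_force: [-0.7, 0.4, -3.9]
gripper_width: 0.0106
grasp_force: 58.5
```

Request:
{"fn": "carry_out", "kwargs": {
  "series": [
    {"tx":0.016,"ty":-0.003,"tz":0,"ax":0,"ay":0,"az":0},
    {"tx":0.016,"ty":-0.003,"tz":0,"ax":0,"ay":0,"az":0},
    {"tx":0.016,"ty":-0.003,"tz":0,"ax":0,"ay":0,"az":0},
    {"tx":0.016,"ty":-0.002,"tz":0,"ax":0,"ay":0,"az":0},
    {"tx":0.016,"ty":-0.002,"tz":0,"ax":0,"ay":0,"az":0},
    {"tx":0.016,"ty":-0.002,"tz":0,"ax":0,"ay":0,"az":0},
    {"tx":0.016,"ty":-0.002,"tz":0,"ax":0,"ay":0,"az":0},
    {"tx":0.016,"ty":-0.002,"tz":0,"ax":0,"ay":0,"az":0}
  ]
}}

```text
t: 8.78
tcp_pos: [0.4557, -0.0407, 0.239]
tool_rot: [-2.365, -2.066, -0.0]
contact_force: [0.0, 0.4, -4.0]
gripper_width: 0.0109
grasp_force: 58.5
```

Request:
{"fn": "carry_out", "kwargs": {
  "series": [
    {"tx":0.01,"ty":0,"tz":0,"ax":0,"ay":0,"az":0},
    {"tx":0.004,"ty":0,"tz":0.005,"ax":0,"ay":0,"az":0},
    {"tx":0,"ty":0,"tz":0.015,"ax":0,"ay":0,"az":0},
    {"tx":0,"ty":0,"tz":0.02,"ax":0,"ay":0,"az":0},
    {"tx":0,"ty":0,"tz":0.02,"ax":0,"ay":0,"az":0},
    {"tx":0,"ty":0,"tz":0.02,"ax":0,"ay":0,"az":0},
    {"tx":0,"ty":0,"tz":0.02,"ax":0,"ay":0,"az":0},
    {"tx":0,"ty":0,"tz":0.02,"ax":0,"ay":0,"az":0}
  ]
}}

```text
t: 9.45
tcp_pos: [0.4581, -0.0293, 0.118]
tool_rot: [2.367, 2.065, -0.0]
contact_force: [0.4, -0.5, -3.5]
gripper_width: 0.0106
grasp_force: 58.5
```

Request:
{"fn": "carry_out", "kwargs": {
  "series": [
    {"tx":0,"ty":0,"tz":0.01,"ax":0,"ay":0,"az":0},
    {"tx":0,"ty":0,"tz":0.005,"ax":0,"ay":0,"az":0},
    {"tx":0,"ty":0,"tz":0.005,"ax":0,"ay":0,"az":0},
    {"tx":0,"ty":0,"tz":0,"ax":0,"ay":0,"az":0}
  ]
}}

```text
t: 9.78
tcp_pos: [0.4585, -0.0294, 0.0991]
tool_rot: [-2.367, -2.065, 0.0]
contact_force: [-0.3, -0.2, -2.3]
gripper_width: 0.0104
grasp_force: 58.7
```

```bash
cat > d.py <<'E'
from h import *
for i in range(5):
    s=env.sense(); print(s["t"],s["joint_pos"],s["tcp_pos"],s["contact_force"]) if i in(0,4) else 0; D=capture("scene")[1]
P=cloud(cam("scene"),D)
pic,D=capture("scene"); 
m=(pic[...,0]>90)&(pic[...,2]<60)&(P[...,1]>-.1)&(P[...,1]<.03)&(P[...,0]<.6)&(P[...,0]>.3)
print(m.sum(),np.nanpercentile(P[m],[1,10,50,90,99],axis=0))
E
python3 d.py
```

```text
9.7833 [-0.3279  0.0087  2.0355 -0.0001  1.0974 -0.1918] [ 0.4585 -0.0294  0.0991] [-0.2502 -0.1818 -2.308 ]
9.9833 [-0.3279  0.0072  2.0342 -0.      1.098  -0.1919] [ 0.4594 -0.0296  0.1004] [ 0.4519  0.0402 -3.9875]
45 [[ 0.3906 -0.0742  0.0402]
 [ 0.4298 -0.0712  0.0429]
 [ 0.5226 -0.0611  0.0547]
 [ 0.5454 -0.0475  0.0729]
 [ 0.5479  0.0082  0.1715]]
```

Request:
{"fn": "carry_out", "kwargs": {
  "series": [
    {"tx":0,"ty":0,"tz":0.004,"ax":0,"ay":0,"az":0},
    {"tx":0,"ty":0,"tz":0.004,"ax":0,"ay":0,"az":0},
    {"tx":0,"ty":0,"tz":0.002,"ax":0,"ay":0,"az":0},
    {"tx":0,"ty":0,"tz":0,"ax":0,"ay":0,"az":0}
  ]
}}

```text
t: 10.42
tcp_pos: [0.4584, -0.0293, 0.0894]
tool_rot: [-2.367, -2.065, 0.001]
contact_force: [-2.0, 0.3, 0.5]
gripper_width: 0.0105
grasp_force: 59.3
```

Request:
{"fn": "carry_out", "kwargs": {
  "series": [
    {"tx":0,"ty":0,"tz":0.0015,"ax":0,"ay":0,"az":0},
    {"tx":0,"ty":0,"tz":0,"ax":0,"ay":0,"az":0}
  ]
}}

```text
t: 10.58
tcp_pos: [0.4584, -0.0293, 0.0893]
tool_rot: [-2.366, -2.065, 0.001]
contact_force: [-7.8, 2.2, 13.5]
gripper_width: 0.0106
grasp_force: 61.1
```

Request:
{"fn": "carry_out", "kwargs": {
  "series": [
    {"tx":0,"ty":0,"tz":-0.001,"ax":0,"ay":0,"az":0},
    {"tx":0,"ty":0,"tz":0,"ax":0,"ay":0,"az":0},
    {"tx":0,"ty":0,"tz":0,"ax":0,"ay":0,"az":0},
    {"tx":0,"ty":0,"tz":0,"ax":0,"ay":0,"az":0},
    {"tx":0,"ty":0,"tz":0,"ax":0,"ay":0,"az":0},
    {"tx":0,"ty":0,"tz":0,"ax":0,"ay":0,"az":0}
  ],
  "hand": 0.045
}}

```text
t: 11.08
tcp_pos: [0.4585, -0.0294, 0.0887]
tool_rot: [-2.367, -2.065, 0.0]
contact_force: [0.6, -1.3, 0.2]
gripper_width: 0.0449
grasp_force: 0.0
```

Request:
{"fn": "carry_out", "kwargs": {
  "series": [
    {"tx":0,"ty":0,"tz":-0.01,"ax":0,"ay":0,"az":0},
    {"tx":0,"ty":0,"tz":-0.02,"ax":0,"ay":0,"az":0},
    {"tx":0,"ty":0,"tz":-0.03,"ax":0,"ay":0,"az":0},
    {"tx":0,"ty":0,"tz":-0.03,"ax":0,"ay":0,"az":0},
    {"tx":0,"ty":0,"tz":-0.03,"ax":0,"ay":0,"az":0},
    {"tx":0,"ty":0,"tz":-0.03,"ax":0,"ay":0,"az":0},
    {"tx":0,"ty":0,"tz":-0.01,"ax":0,"ay":0,"az":0},
    {"tx":0,"ty":0,"tz":0,"ax":0,"ay":0,"az":0}
  ]
}}

```text
t: 11.75
tcp_pos: [0.4604, -0.0299, 0.2527]
tool_rot: [2.362, 2.061, 0.006]
contact_force: [0.5, 0.1, 0.3]
gripper_width: 0.0449
grasp_force: 0.0
```

```bash
cat > w.py <<'E'
from h import *
import sys
s=env.sense(); print(s["t"],s["joint_pos"],s["tcp_pos"],s["tool_rot"])
p,D=capture("wrist"); k=cam("wrist",s); cv2.imwrite(sys.argv[1],p)
for nm,z in [("bin_bail",.105),("bin_paddle",.0786),("bin_lip",.041)]:
    for r in place_of(nm,"wrist")[:2]: print(nm,round(r["score"],2),np.round(r["uv"]),at_z(k,r["uv"],z),at_d(k,r["uv"],D))
P=cloud(k,D)
m=(P[...,2]>.095)&(P[...,2]<.12)&(p.max(-1)<70)
n,l,st,c=cv2.connectedComponentsWithStats(m.astype(np.uint8))
for i in range(1,n):
    if st[i,4]>150: q=P[l==i]; print("bar",c[i],st[i,4],np.nanmedian(q,0),np.degrees(np.arctan2(*np.linalg.svd(q[:,:2]-q[:,:2].mean(0),full_matrices=False)[2][0])))
E
python3 w.py pics/w3.png
python3 - <<'E'
from h import *
p,r=now(); T=tool(-7.7,-35); b=R.from_euler("z",-7.7,degrees=True)
pad=np.array([.4585,-.0293,0])+b.apply([-.0837,0,.0786]); z=T.apply([0,0,1]); tcp=pad+.019*z; so=tcp-.09*z
print(pad,z,tcp,so); step(p,r,so,T,12); step(so,T,tcp,T,6)
E
```

```text
11.75 [-0.3278 -0.1666  1.8787 -0.      1.4222 -0.1919] [ 0.4604 -0.0299  0.2527] [2.3623 2.0613 0.0058]
bin_bail 0.92 [258. 177.] [ 0.457  -0.0253  0.105 ] [ 0.4573 -0.0236  0.112 ]
bin_bail 0.34 [390.  73.] [0.5821 0.0499 0.105 ] [0.5937 0.0503 0.0753]
bin_paddle 0.9 [180. 174.] [ 0.3778 -0.0175  0.0786] [ 0.3787 -0.0169  0.0817]
bin_lip 0.75 [340. 165.] [ 0.5491 -0.0403  0.041 ] [ 0.5492 -0.0403  0.0407]
bar [259.0438 179.8858] 639 [ 0.4583 -0.0266  0.1114] -173.07569287494644
bar [162.9647 176.6176] 340 [ 0.3661 -0.0139  0.0967] -171.98400311416387
bar [209.784  327.1549] 213 [ 0.3797 -0.1913  0.1017] -164.49986716033567
bar [290.1914 331.2242] 397 [ 0.468  -0.1942  0.119 ] -171.16979184302053
[ 0.3756 -0.0181  0.0786] [ 0.5684 -0.0769 -0.8192] [ 0.3864 -0.0195  0.063 ] [ 0.3352 -0.0126  0.1368]
12 t [-0.     -0.0126  0.0061] a [-0.0512 -0.     -0.0002] |t| 0.013977909367393841 deg 2.934686192736295
6 t [-0.    -0.     0.015] a [0. 0. 0.] |t| 0.015 deg 0.0
```

View pics/w3.png

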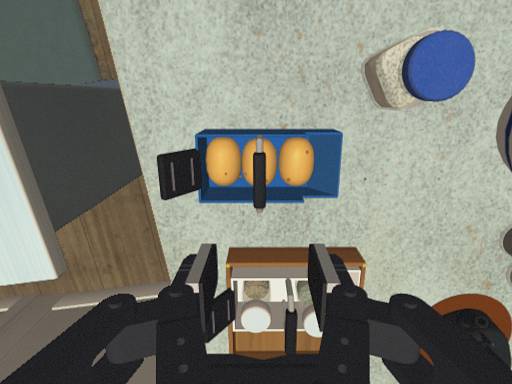

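The bin stands upright on the worktop with three potatoes. The paddle at (180,174) measures (0.377, -0.017), which agrees with the prediction. I'll move to the stand-off.

Request:
{"fn": "carry_out", "kwargs": {
  "series": [
    {"tx":0,"ty":-0.0126,"tz":0.006,"ax":-0.0512,"ay":0,"az":0},
    {"tx":0,"ty":-0.0126,"tz":0.006,"ax":-0.0512,"ay":0,"az":0},
    {"tx":0,"ty":-0.0126,"tz":0.006,"ax":-0.0512,"ay":0,"az":0},
    {"tx":0,"ty":-0.0126,"tz":0.006,"ax":-0.0512,"ay":0,"az":0},
    {"tx":0,"ty":-0.0126,"tz":0.006,"ax":-0.0512,"ay":0,"az":0},
    {"tx":0,"ty":-0.0126,"tz":0.006,"ax":-0.0512,"ay":0,"az":0}
  ]
}}

```text
t: 12.45
tcp_pos: [0.3877, -0.0192, 0.2011]
tool_rot: [2.183, 1.905, 0.295]
contact_force: [0.3, 0.6, 0.5]
gripper_width: 0.0449
grasp_force: 0.0
```

Request:
{"fn": "carry_out", "kwargs": {
  "series": [
    {"tx":0,"ty":-0.0126,"tz":0.006,"ax":-0.0512,"ay":0,"az":0},
    {"tx":0,"ty":-0.0126,"tz":0.006,"ax":-0.0512,"ay":0,"az":0},
    {"tx":0,"ty":-0.0126,"tz":0.006,"ax":-0.0512,"ay":0,"az":0},
    {"tx":0,"ty":-0.0126,"tz":0.006,"ax":-0.0512,"ay":0,"az":0},
    {"tx":0,"ty":-0.0126,"tz":0.006,"ax":-0.0512,"ay":0,"az":0},
    {"tx":0,"ty":-0.0126,"tz":0.006,"ax":-0.0512,"ay":0,"az":0},
    {"tx":0,"ty":0,"tz":0,"ax":0,"ay":0,"az":0},
    {"tx":0,"ty":0,"tz":0,"ax":0,"ay":0,"az":0}
  ]
}}

```text
t: 13.12
tcp_pos: [0.3888, -0.0099, 0.1274]
tool_rot: [2.004, 1.744, 0.512]
contact_force: [-0.5, 0.9, -0.5]
gripper_width: 0.0452
grasp_force: 0.0
```

```bash
python3 w.py pics/w4.png
cat > g.py <<'E'
from h import *
p,r=now(); T=tool(-7.7,-35)
pad=np.array([.3765,-.0178,.0786]); z=T.apply([0,0,1]); tcp=pad+.019*z; so=tcp-.09*z
print(p,so, r.inv().apply(so-p), (r.inv()*T).as_rotvec()); step(p,r,tcp,T,7)
E
python3 g.py
```

```text
13.1167 [-0.4982 -0.9423  2.6961  0.2507  0.8547 -0.4735] [ 0.3888 -0.0099  0.1274] [2.0035 1.7442 0.5118]
bin_bail 0.57 [329. 224.] [ 0.4552 -0.0255  0.105 ] [ 0.4517 -0.0228  0.1087]
bin_bail 0.17 [222. 203.] [0.3812 0.0153 0.105 ] [ 0.4074 -0.0121  0.0426]
bin_paddle 0.64 [205. 244.] [ 0.3763 -0.0186  0.0786] [0.3633 0.0042 0.1184]
bin_paddle 0.37 [367.  83.] [0.5239 0.0578 0.0786] [0.5908 0.0513 0.0231]
bin_lip 0.31 [333. 228.] [ 0.5205 -0.0779  0.041 ] [ 0.4533 -0.0254  0.1105]
bar [451.6902  87.2554] 552 [0.5996 0.0424 0.1001] 174.9317235117981
bar [333.3324 220.1158] 1408 [ 0.455  -0.0207  0.1103] -172.73577613765053
bar [195.2642 236.9039] 458 [ 0.3658 -0.0002  0.0968] -164.33872480127218
bar [505.216  265.0226] 574 [ 0.7866 -0.2251  0.104 ] 159.7203671884594
[ 0.3893 -0.0103  0.1284] [ 0.3361 -0.0123  0.1368] [-0.0095 -0.0393 -0.0356] [-0.0316  0.0082 -0.0012]
7 t [-0.0013 -0.0053  0.0077] a [-0.0045  0.0012 -0.0002] |t| 0.009425451989587967 deg 0.267521245734158
```

The bin's back is too near the base: q2 and q3 are at their limits. I'll fit the arm model from the readings so I can choose a reachable pose.

```bash
cat > arm.py <<'E'
from h import *
from scipy.optimize import least_squares
Q=np.array([[.9049,.1584,1.597,0,1.3862,-.2101],[-.7587,-.027,1.6738,-.0023,1.494,-.6734],[-.7793,.2087,1.829,.0002,1.1097,-.6451],[-.78,.055,1.6894,0,1.3943,-.6441],[-.3279,.0087,2.0355,0,1.0974,-.1918],[-.3278,-.1666,1.8787,0,1.4222,-.1919],[-.4982,-.9423,2.6961,.2507,.8547,-.4735]])
X=np.array([[.2531,.5163,.2313],[.4476,-.2601,.2912],[.456,-.282,.0955],[.4576,-.2841,.2411],[.459,-.0295,.0998],[.4604,-.0299,.2527],[.389,-.0102,.128]])
E=lambda a,t:R.from_euler(a,t)
def fk(q,w):
    a1,d1,L2,a3,L3,L6,off=w
    r1=E("z",q[0]); r2=r1*E("y",q[1]); r3=r2*E("y",q[2]); r4=r3*E("z",q[3])*E("y",q[4])
    p=r1.apply([a1,off,d1])+r2.apply([0,0,L2])+r3.apply([a3,0,L3])+r4.apply([0,0,L6])
    # tool axes: at tool-down, tool y along yaw q1-q6
    return p,r4*E("z",q[5])*R.from_matrix(np.array([[0,1,0],[-1,0,0],[0,0,1.]]).T)
_f=least_squares(lambda w:np.concatenate([(np.array([fk(q,w)[0] for q in Q])-X).ravel(),1e-3*(w-w0)]),w0:=np.array([0,.3,.35,0,.35,.25,.119]))
W=_f.x
LO=np.array([-2.91,-.94,.18,-1.29,.17,-3]);HI=np.array([2.91,2.29,2.7,4.43,2.64,3])
def ik(p,r,q0):
    f=lambda q:np.concatenate([fk(q,W)[0]-p,.2*(r.inv()*fk(q,W)[1]).as_rotvec()])
    s=least_squares(f,np.clip(q0,LO+.01,HI-.01),bounds=(LO,HI)); return s.x,np.linalg.norm(s.fun),np.min(np.minimum(s.x-LO,HI-s.x))
E
python3 - <<'E'
from arm import *
print(W,np.abs(_f.fun[:21]).max()); print(env.sense()["joint_pos"])
for q,rv in [(Q[6],[2.0035,1.7442,.5118]),(Q[5],[2.3623,2.0613,.0058])]: print((fk(q,W)[1].inv()*R.from_rotvec(rv)).as_rotvec())
E
```

```text
Traceback (most recent call last):
NameError: name '_f' is not defined
```

Run:
```python
from arm import *
import arm
print(W,np.abs(arm._f.fun[:21]).max()); print(env.sense()["joint_pos"])
for q,rv in [(Q[6],[2.0035,1.7442,.5118]),(Q[5],[2.3623,2.0613,.0058]),(Q[0],[.7097,3.0604,0])]: print((fk(q,W)[1].inv()*R.from_rotvec(rv)).as_rotvec())
```

```text
[0.004  0.2953 0.3861 0.0449 0.5147 0.3063 0.1198] 0.0008322709472339263
[-0.4984 -0.9432  2.6954  0.251   0.8541 -0.4737]
[ 0.     -0.      0.0001]
[-0.0001 -0.     -0.    ]
[-0.      0.     -0.0001]
```

```bash
cat > scan.py <<'E'
from arm import *
def pad_tcp(c,yaw,tilt=0):
    "TCP for paddle grip with bin underside centre c, yaw, forward tilt"
    b=R.from_euler("z",yaw,degrees=True)*R.from_euler("y",tilt,degrees=True)
    T=tool(yaw,tilt-35); return np.array(c)+b.apply([-.0957,0,.0786])+.019*T.apply([0,0,1]),T
def from_lip(l,yaw,tilt):
    b=R.from_euler("z",yaw,degrees=True)*R.from_euler("y",tilt,degrees=True); return np.array(l)-b.apply([.08,0,.041])
if __name__=="__main__":
    qs=[-.3,0,1.9,0,1.4,-.2]
    for yaw in (-60,-45,-30,-8,15,30,45,60,75,90):
        best=[]
        for x in (.42,.45,.48):
            for y in (-.06,0,.06,.1):
                p,T=pad_tcp([x,y,0],yaw); q,e,m=ik(p,T,qs); p2=p-.07*T.apply([0,0,1]); q2,e2,m2=ik(p2,T,q)
                best.append((round(min(m,m2)-50*max(e,e2),2),x,y,round(e,4),round(e2,4)))
        print("grasp",yaw,sorted(best)[-3:])
    for yaw in (-15,0,15,30,45,60,75,90):
        q=np.array([.5,0,1.6,0,1.0,0.5-np.radians(yaw)]); o=[]
        for t in (0,20,40,60,75,85):
            p,T=pad_tcp(from_lip([.38,.345,.13 if t<30 else .09],yaw,t),yaw,t); q,e,m=ik(p,T,q); o.append((t,round(e,3),round(m,2)))
        print("tip",yaw,o,q)
E
python3 scan.py
```

```text
grasp -60 [(np.float64(0.55), 0.48, 0.1, np.float64(0.0), np.float64(0.0)), (np.float64(0.56), 0.42, 0.1, np.float64(0.0), np.float64(0.0)), (np.float64(0.56), 0.45, 0.1, np.float64(0.0), np.float64(0.0))]
grasp -45 [(np.float64(0.42), 0.48, 0.06, np.float64(0.0), np.float64(0.0)), (np.float64(0.43), 0.45, 0.1, np.float64(0.0), np.float64(0.0)), (np.float64(0.47), 0.48, 0.1, np.float64(0.0), np.float64(0.0))]
grasp -30 [(np.float64(0.22), 0.48, 0.06, np.float64(0.0), np.float64(0.0)), (np.float64(0.25), 0.45, 0.1, np.float64(0.0), np.float64(0.0)), (np.float64(0.3), 0.48, 0.1, np.float64(0.0), np.float64(0.0))]
grasp -8 [(np.float64(-0.51), 0.45, 0.1, np.float64(0.0025), np.float64(0.0102)), (np.float64(-0.5), 0.48, 0.06, np.float64(0.0), np.float64(0.0099)), (np.float64(0.01), 0.48, 0.1, np.float64(0.0), np.float64(0.0))]
grasp 15 [(np.float64(-0.59), 0.48, 0, np.float64(0.001), np.float64(0.0119)), (np.float64(-0.44), 0.45, -0.06, np.float64(0.0023), np.float64(0.0088)), (np.float64(0.02), 0.48, -0.06, np.float64(0.0), np.float64(0.0))]
grasp 30 [(np.float64(0.12), 0.48, 0, np.floa
[... 2686 characters left out ...]
4)), (85, np.float64(0.0), np.float64(0.46))] [ 0.6752  0.6654  1.1048 -0.3464  2.1799 -0.4494]
tip 75 [(0, np.float64(0.0), np.float64(0.22)), (20, np.float64(0.0), np.float64(0.46)), (40, np.float64(0.0), np.float64(0.73)), (60, np.float64(0.0), np.float64(0.96)), (75, np.float64(0.0), np.float64(0.72)), (85, np.float64(0.0), np.float64(0.55))] [ 0.7529  0.6155  1.1781 -0.4833  2.0858 -0.633 ]
tip 90 [(0, np.float64(0.0), np.float64(0.45)), (20, np.float64(0.0), np.float64(0.6)), (40, np.float64(0.0), np.float64(0.77)), (60, np.float64(0.0), np.float64(0.94)), (75, np.float64(0.0), np.float64(0.79)), (85, np.float64(0.0), np.float64(0.68))] [ 0.8243  0.54    1.2861 -0.5978  1.9625 -0.7908]
```

Yaw 75° with the lip towards the pan has comfortable joint margins for both the grasp and the tip. I'll regrip the bail and set the bin at about (0.445, 0.07) with yaw 75°.

Run:
```python
from scan import *
p,r=now(); T=tool(-7.7); h=np.array([.4585,-.0285,.24]); u=p+[.01,0,.06]
step(p,r,u,r,3); step(u,r,h,T,11)
# carry: bail at hover -> new
b=R.from_euler("z",75,degrees=True); c=np.array([.445,.07,0]); nb=c+b.apply([-.012,0,0]); print(nb)
step(np.array([.4585,-.0285,.14]),T,[nb[0],nb[1],.14],tool(75),36)
q=[-.3278,-.1666,1.8787,0,1.4222,-.1919]
for i in range(0,37,6):
    y=-7.7+82.7*i/36; f=np.array([.4585,-.0285,.14])*(1-i/36)+np.array([*nb[:2],.14])*i/36
    q,e,m=ik(f,tool(y),q); print(q,e,m)
pt,T=pad_tcp(c,75); print(ik(pt,T,q), ik(pt-.07*T.apply([0,0,1]),T,q))
```

```text
3 t [ 0.0003  0.0137 -0.0149] a [0. 0. 0.] |t| 0.020275875100994063 deg 0.0
11 t [-0.0009  0.0068 -0.0028] a [ 0.0527  0.0007 -0.0003] |t| 0.007430657920571403 deg 3.0174676377184797
[0.4419 0.0584 0.    ]
36 t [0.0025 0.001  0.    ] a [ 0.      0.     -0.0401] |t| 0.0026847005561785203 deg 2.2972222222222225
[-0.326  -0.0541  2.0089 -0.      1.1868 -0.1916] 3.0422043055801396e-09 0.6910959263300387
[-0.2967 -0.0636  2.018   0.      1.1873 -0.4029] 3.1691007061230964e-14 0.6820400613534474
[-0.2667 -0.072   2.0258  0.      1.1877 -0.6135] 6.039986769405676e-14 0.6741976294868648
[-0.2361 -0.079   2.0324  0.      1.1882 -0.8234] 1.1744721203917806e-13 0.6675850284984062
[-0.2048 -0.0848  2.0378  0.      1.1886 -1.0327] 2.3678017017697195e-13 0.6622166305666815
[-0.1731 -0.0892  2.0419  0.      1.1889 -1.2415] 5.222873379276199e-13 0.6581044729193266
[-0.1408 -0.0923  2.0447  0.      1.1891 -1.4498] 1.2309363897618962e-12 0.6552580049993009
(array([-0.7384,  0.0852,  2.1858,  0.5695,  1.2381, -2.3393]), np.float64(4.526044352612057e-10), np.float64(0.5142196131186334)) (array([-0.8242, -0.0159,  2.1432,  0.5151,  1.397 , -2.3243]), np.float64(3.908623626702354e-14), np.float64(0.556827902373537))
```

Request:
{"fn": "carry_out", "kwargs": {
  "series": [
    {"tx":0,"ty":0.0137,"tz":-0.015,"ax":0,"ay":0,"az":0},
    {"tx":0,"ty":0.0137,"tz":-0.015,"ax":0,"ay":0,"az":0},
    {"tx":0,"ty":0.0137,"tz":-0.015,"ax":0,"ay":0,"az":0},
    {"tx":-0.001,"ty":0.0068,"tz":-0.0028,"ax":0.0527,"ay":0,"az":0},
    {"tx":-0.001,"ty":0.0068,"tz":-0.0028,"ax":0.0527,"ay":0,"az":0},
    {"tx":-0.001,"ty":0.0068,"tz":-0.0028,"ax":0.0527,"ay":0,"az":0},
    {"tx":-0.001,"ty":0.0068,"tz":-0.0028,"ax":0.0527,"ay":0,"az":0}
  ]
}}

```text
t: 13.9
tcp_pos: [0.4188, -0.0178, 0.2122]
tool_rot: [2.143, 1.864, 0.338]
contact_force: [-1.0, 0.5, -0.1]
gripper_width: 0.0451
grasp_force: 0.0
```

Request:
{"fn": "carry_out", "kwargs": {
  "series": [
    {"tx":-0.001,"ty":0.0068,"tz":-0.0028,"ax":0.0527,"ay":0,"az":0},
    {"tx":-0.001,"ty":0.0068,"tz":-0.0028,"ax":0.0527,"ay":0,"az":0},
    {"tx":-0.001,"ty":0.0068,"tz":-0.0028,"ax":0.0527,"ay":0,"az":0},
    {"tx":-0.001,"ty":0.0068,"tz":-0.0028,"ax":0.0527,"ay":0,"az":0},
    {"tx":-0.001,"ty":0.0068,"tz":-0.0028,"ax":0.0527,"ay":0,"az":0},
    {"tx":-0.001,"ty":0.0068,"tz":-0.0028,"ax":0.0527,"ay":0,"az":0},
    {"tx":-0.001,"ty":0.0068,"tz":-0.0028,"ax":0.0527,"ay":0,"az":0},
    {"tx":0,"ty":0,"tz":0,"ax":0,"ay":0,"az":0}
  ]
}}

```text
t: 14.57
tcp_pos: [0.4612, -0.0311, 0.2411]
tool_rot: [2.369, 2.057, -0.009]
contact_force: [0.8, 0.3, -0.3]
gripper_width: 0.0451
grasp_force: 0.0
```

```bash
python3 w.py pics/w5.png
python3 - <<'E'
from arm import *
s=env.sense(); p,r=fk(s["joint_pos"],W); print(p,np.array(s["tcp_pos"])); step(p,r,[.4585,-.028,.22],tool(-7.7),3)
E
```

```text
14.5667 [-0.3249 -0.1488  1.8857 -0.0072  1.4041 -0.1832] [ 0.4612 -0.0311  0.2411] [ 2.3689  2.0573 -0.0092]
bin_bail 0.71 [259. 179.] [ 0.4583 -0.0262  0.105 ] [ 0.4586 -0.0244  0.112 ]
bin_paddle 0.94 [176. 174.] [ 0.3761 -0.0162  0.0786] [ 0.3776 -0.0152  0.0834]
bin_lip 0.98 [340. 165.] [ 0.5459 -0.0398  0.041 ] [ 0.5463 -0.0403  0.039 ]
bar [259.1772 181.3034] 745 [ 0.4584 -0.0268  0.1114] -172.54293886253535
bar [159.3978 178.0812] 357 [ 0.3661 -0.0142  0.0967] -172.3539429991762
bar [209.3846 331.312 ] 234 [ 0.3802 -0.1898  0.1014] -168.13446414917257
bar [292.1267 333.2156] 371 [ 0.4688 -0.1874  0.1189] -171.426742028426
[ 0.4588 -0.0302  0.2408] [ 0.4588 -0.0301  0.2406]
3 t [ 0.0007 -0.0002  0.0069] a [ 0.0002  0.0022 -0.0019] |t| 0.006961370198484033 deg 0.16808229513848957
```

Request:
{"fn": "carry_out", "kwargs": {
  "series": [
    {"tx":0.001,"ty":0,"tz":0.019,"ax":0,"ay":0.0066,"az":-0.006},
    {"tx":0.001,"ty":0,"tz":0.019,"ax":0,"ay":0,"az":0},
    {"tx":0,"ty":0,"tz":0.019,"ax":0,"ay":0,"az":0},
    {"tx":0,"ty":0,"tz":0.019,"ax":0,"ay":0,"az":0},
    {"tx":0,"ty":0,"tz":0.019,"ax":0,"ay":0,"az":0},
    {"tx":0,"ty":0,"tz":0.019,"ax":0,"ay":0,"az":0},
    {"tx":0,"ty":0,"tz":0.019,"ax":0,"ay":0,"az":0},
    {"tx":0,"ty":0,"tz":0.018,"ax":0,"ay":0,"az":0}
  ]
}}

```text
t: 15.43
tcp_pos: [0.4589, -0.0283, 0.0892]
tool_rot: [2.364, 2.067, 0.001]
contact_force: [-0.2, 0.6, -0.1]
gripper_width: 0.0449
grasp_force: 0.0
```

Request:
{"fn": "carry_out", "kwargs": {
  "series": [
    {"tx":0,"ty":0,"tz":0,"ax":0,"ay":0,"az":0},
    {"tx":0,"ty":0,"tz":0,"ax":0,"ay":0,"az":0},
    {"tx":0,"ty":0,"tz":0,"ax":0,"ay":0,"az":0},
    {"tx":0,"ty":0,"tz":0,"ax":0,"ay":0,"az":0},
    {"tx":0,"ty":0,"tz":0,"ax":0,"ay":0,"az":0},
    {"tx":0,"ty":0,"tz":0,"ax":0,"ay":0,"az":0}
  ],
  "hand": 0
}}

```text
t: 15.93
tcp_pos: [0.4606, -0.0287, 0.091]
tool_rot: [2.364, 2.066, 0.002]
contact_force: [-0.8, -0.3, 1.6]
gripper_width: 0.0107
grasp_force: 60.5
```

Request:
{"fn": "carry_out", "kwargs": {
  "series": [
    {"tx":0,"ty":0,"tz":-0.004,"ax":0,"ay":0,"az":0},
    {"tx":0,"ty":0,"tz":-0.008,"ax":0,"ay":0,"az":0},
    {"tx":0,"ty":0,"tz":-0.01,"ax":0,"ay":0,"az":0},
    {"tx":0,"ty":0,"tz":-0.01,"ax":0,"ay":0,"az":0},
    {"tx":0,"ty":0,"tz":-0.008,"ax":0,"ay":0,"az":0},
    {"tx":0,"ty":0,"tz":0,"ax":0,"ay":0,"az":0}
  ]
}}

```text
t: 16.43
tcp_pos: [0.4616, -0.0291, 0.1327]
tool_rot: [2.361, 2.065, 0.004]
contact_force: [-0.5, -0.6, -2.7]
gripper_width: 0.0106
grasp_force: 59.8
```

```bash
cat > f.py <<'E'
from scan import *
def me():
    s=env.sense(); p,r=fk(s["joint_pos"],W); print(s["t"],p,s["tcp_pos"],s["gripper_width"],s["contact_force"]); return p,r
E
python3 -c "
from f import *
p,r=me(); step(p,r,[.442,.0584,p[2]],tool(75),36)"
```

```text
16.4333 [ 0.4626 -0.0295  0.1337] [ 0.4616 -0.0291  0.1327] 0.010585056432533694 [-0.5455 -0.6496 -2.6861]
36 t [ 0.0026  0.0009 -0.    ] a [ 0.0001  0.0001 -0.0401] |t| 0.0027378908490926068 deg 2.2965794603114427
```

Request:
{"fn": "carry_out", "kwargs": {
  "series": [
    {"tx":0.0026,"ty":0.001,"tz":0,"ax":0,"ay":0,"az":-0.02},
    {"tx":0.0026,"ty":0.001,"tz":0,"ax":0,"ay":0,"az":-0.04},
    {"tx":0.0026,"ty":0.001,"tz":0,"ax":0,"ay":0,"az":-0.04},
    {"tx":0.0026,"ty":0.001,"tz":0,"ax":0,"ay":0,"az":-0.04},
    {"tx":0.0026,"ty":0.001,"tz":0,"ax":0,"ay":0,"az":-0.04},
    {"tx":0.0026,"ty":0.001,"tz":0,"ax":0,"ay":0,"az":-0.04},
    {"tx":0.0026,"ty":0.001,"tz":0,"ax":0,"ay":0,"az":-0.04},
    {"tx":0.0026,"ty":0.001,"tz":0,"ax":0,"ay":0,"az":-0.04}
  ]
}}

```text
t: 17.1
tcp_pos: [0.4677, -0.0075, 0.1293]
tool_rot: [-2.026, -2.4, 0.001]
contact_force: [-0.4, 0.4, -3.7]
gripper_width: 0.0105
grasp_force: 59.8
```

Request:
{"fn": "carry_out", "kwargs": {
  "series": [
    {"tx":0.0026,"ty":0.001,"tz":0,"ax":0,"ay":0,"az":-0.04},
    {"tx":0.0026,"ty":0.001,"tz":0,"ax":0,"ay":0,"az":-0.04},
    {"tx":0.0026,"ty":0.001,"tz":0,"ax":0,"ay":0,"az":-0.04},
    {"tx":0.0026,"ty":0.001,"tz":0,"ax":0,"ay":0,"az":-0.04},
    {"tx":0.0026,"ty":0.001,"tz":0,"ax":0,"ay":0,"az":-0.04},
    {"tx":0.0026,"ty":0.001,"tz":0,"ax":0,"ay":0,"az":-0.04},
    {"tx":0.0026,"ty":0.001,"tz":0,"ax":0,"ay":0,"az":-0.04},
    {"tx":0.0026,"ty":0.001,"tz":0,"ax":0,"ay":0,"az":-0.04}
  ]
}}

```text
t: 17.77
tcp_pos: [0.469, 0.0147, 0.1293]
tool_rot: [-1.617, -2.693, 0.0]
contact_force: [-0.6, -0.0, -4.1]
gripper_width: 0.0106
grasp_force: 59.8
```

Request:
{"fn": "carry_out", "kwargs": {
  "series": [
    {"tx":0.0026,"ty":0.001,"tz":0,"ax":0,"ay":0,"az":-0.04},
    {"tx":0.0026,"ty":0.001,"tz":0,"ax":0,"ay":0,"az":-0.04},
    {"tx":0.0026,"ty":0.001,"tz":0,"ax":0,"ay":0,"az":-0.04},
    {"tx":0.0026,"ty":0.001,"tz":0,"ax":0,"ay":0,"az":-0.04},
    {"tx":0.0026,"ty":0.001,"tz":0,"ax":0,"ay":0,"az":-0.04},
    {"tx":0.0026,"ty":0.001,"tz":0,"ax":0,"ay":0,"az":-0.04},
    {"tx":0.0026,"ty":0.001,"tz":0,"ax":0,"ay":0,"az":-0.04},
    {"tx":0.0026,"ty":0.001,"tz":0,"ax":0,"ay":0,"az":-0.04}
  ]
}}

```text
t: 18.43
tcp_pos: [0.4633, 0.0361, 0.1293]
tool_rot: [-1.168, -2.916, 0.0]
contact_force: [-0.1, -0.4, -3.6]
gripper_width: 0.0105
grasp_force: 59.8
```

Request:
{"fn": "carry_out", "kwargs": {
  "series": [
    {"tx":0.0026,"ty":0.001,"tz":0,"ax":0,"ay":0,"az":-0.04},
    {"tx":0.0026,"ty":0.001,"tz":0,"ax":0,"ay":0,"az":-0.04},
    {"tx":0.0026,"ty":0.001,"tz":0,"ax":0,"ay":0,"az":-0.04},
    {"tx":0.0026,"ty":0.001,"tz":0,"ax":0,"ay":0,"az":-0.04},
    {"tx":0.0026,"ty":0.001,"tz":0,"ax":0,"ay":0,"az":-0.04},
    {"tx":0.0026,"ty":0.001,"tz":0,"ax":0,"ay":0,"az":-0.04},
    {"tx":0.0026,"ty":0.001,"tz":0,"ax":0,"ay":0,"az":-0.04},
    {"tx":0.0026,"ty":0.001,"tz":0,"ax":0,"ay":0,"az":-0.04}
  ]
}}

```text
t: 19.1
tcp_pos: [0.4511, 0.0546, 0.1293]
tool_rot: [-0.688, -3.065, 0.0]
contact_force: [-1.0, -0.4, -3.9]
gripper_width: 0.0107
grasp_force: 59.8
```

Request:
{"fn": "carry_out", "kwargs": {
  "series": [
    {"tx":0.0026,"ty":0.001,"tz":0,"ax":0,"ay":0,"az":-0.04},
    {"tx":0.0026,"ty":0.001,"tz":0,"ax":0,"ay":0,"az":-0.03},
    {"tx":0.0026,"ty":0.001,"tz":0,"ax":0,"ay":0,"az":-0.02},
    {"tx":0,"ty":0,"tz":0.01,"ax":0,"ay":0,"az":0},
    {"tx":0,"ty":0,"tz":0.015,"ax":0,"ay":0,"az":0},
    {"tx":0,"ty":0,"tz":0.01,"ax":0,"ay":0,"az":0},
    {"tx":0,"ty":0,"tz":0.003,"ax":0,"ay":0,"az":0},
    {"tx":0,"ty":0,"tz":0,"ax":0,"ay":0,"az":0}
  ]
}}

```text
t: 19.77
tcp_pos: [0.4454, 0.06, 0.0914]
tool_rot: [-0.555, -3.092, 0.001]
contact_force: [-0.8, -0.6, -3.9]
gripper_width: 0.0109
grasp_force: 59.8
```

Request:
{"fn": "carry_out", "kwargs": {
  "series": [
    {"tx":0,"ty":0,"tz":0.0015,"ax":0,"ay":0,"az":0},
    {"tx":0,"ty":0,"tz":0,"ax":0,"ay":0,"az":0}
  ]
}}

```text
t: 19.93
tcp_pos: [0.446, 0.06, 0.091]
tool_rot: [0.554, 3.092, -0.001]
contact_force: [-3.3, -0.4, 3.8]
gripper_width: 0.0108
grasp_force: 60.9
```

Request:
{"fn": "carry_out", "kwargs": {
  "series": [
    {"tx":0,"ty":0,"tz":0,"ax":0,"ay":0,"az":0},
    {"tx":0,"ty":0,"tz":0,"ax":0,"ay":0,"az":0},
    {"tx":0,"ty":0,"tz":0,"ax":0,"ay":0,"az":0},
    {"tx":0,"ty":0,"tz":0,"ax":0,"ay":0,"az":0},
    {"tx":0,"ty":0,"tz":0,"ax":0,"ay":0,"az":0}
  ],
  "hand": 0.045
}}

```text
t: 20.35
tcp_pos: [0.4458, 0.0601, 0.0905]
tool_rot: [0.554, 3.091, -0.0]
contact_force: [0.5, -0.2, 0.1]
gripper_width: 0.045
grasp_force: 0.0
```

Request:
{"fn": "carry_out", "kwargs": {
  "series": [
    {"tx":0,"ty":0,"tz":-0.01,"ax":0,"ay":0,"az":0},
    {"tx":0,"ty":0,"tz":-0.02,"ax":0,"ay":0,"az":0},
    {"tx":0,"ty":0,"tz":-0.03,"ax":0,"ay":0,"az":0},
    {"tx":0,"ty":0,"tz":-0.03,"ax":0,"ay":0,"az":0},
    {"tx":0,"ty":0,"tz":-0.03,"ax":0,"ay":0,"az":0},
    {"tx":0,"ty":0,"tz":-0.03,"ax":0,"ay":0,"az":0},
    {"tx":0,"ty":0,"tz":-0.01,"ax":0,"ay":0,"az":0},
    {"tx":0,"ty":0,"tz":0,"ax":0,"ay":0,"az":0}
  ]
}}

```text
t: 21.02
tcp_pos: [0.4476, 0.0599, 0.2543]
tool_rot: [0.553, 3.084, 0.0]
contact_force: [0.9, 0.3, 0.1]
gripper_width: 0.0452
grasp_force: 0.0
```

```bash
python3 w.py pics/w6.png
python3 - <<'E'
from f import *
p,r=me(); D=capture("top")[1]; P=cloud(cam("top"),D)
m=(abs(P[...,0]-.39)<.19)&(abs(P[...,1]-.355)<.17)
q=P[m&(P[...,2]>.056)&(P[...,2]<.072)][:,:2]
f=least_squares(lambda c:np.hypot(*(q-c[:2]).T)-c[2],[.39,.355,.147],loss="soft_l1",f_scale=.002); print(len(q),f.x)
q=P[m&(P[...,2]<.019)&(P[...,2]>.010)]; h=cv2.minEnclosingCircle(q[np.hypot(*(q[:,:2]-f.x[:2]).T)<.125][:,:2].astype(np.float32)); print(len(q),h)
yaw=69.7; b=R.from_euler("z",yaw,degrees=True)
for bail in ([.4455,.06,0],):
    c=np.array(bail)+b.apply([.012,0,0]); t,T=pad_tcp(c,yaw); so=t-.09*T.apply([0,0,1]); print("pad",t-.019*T.apply([0,0,1]),t,so)
    step(p,r,so,T,14)
E
```

```text
21.0167 [-0.1354 -0.1962  1.9009 -0.0002  1.4287 -1.3514] [0.4476 0.0599 0.2543] [0.5529 3.0842 0.0002]
bin_bail 0.82 [261. 178.] [0.4442 0.0594 0.105 ] [0.4427 0.0599 0.1114]
bin_paddle 0.82 [180. 170.] [ 0.4143 -0.0183  0.0786] [ 0.4136 -0.0165  0.0839]
bin_lip 0.83 [342. 163.] [0.475  0.1459 0.041 ] [0.4749 0.1459 0.0414]
bar [261.405  178.1542] 642 [0.4432 0.0602 0.1115] 110.2204277966903
bar [165.6936 174.5029] 346 [ 0.4107 -0.0272  0.0968] 110.03315647560466
bar [ 14.5783 196.5482] 332 [ 0.3787 -0.1716  0.1032] -171.86190987391376
bar [ 34.3641 284.9756] 574 [ 0.4657 -0.1948  0.1186] -171.63800715525235
21.2167 [0.4444 0.0602 0.2485] [0.4444 0.0603 0.2484] 0.04521590618588054 [-0.7088  0.4776  0.2038]
1088 [0.3892 0.3613 0.1329]
2652 ((0.39030909538269043, 0.36395642161369324), 0.11338850110769272)
pad [ 0.4165 -0.0185  0.0786] [ 0.4202 -0.0083  0.063 ] [ 0.4023 -0.0567  0.1368]
14 t [-0.0001 -0.0109  0.0053] a [-0.0437 -0.0002 -0.0001] |t| 0.012124684151615023 deg 2.5038465072272342
```

View pics/w6.png

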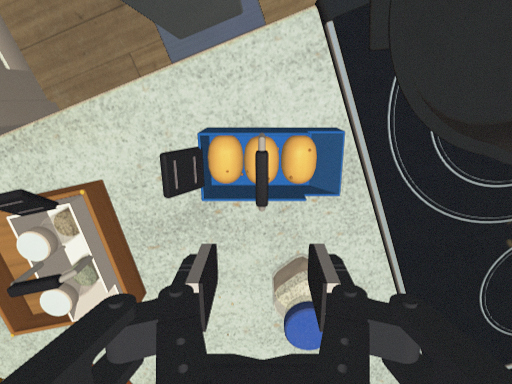

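The bin stands upright with three potatoes, lip towards the hob. The paddle is at (180,170), matching the prediction, and the pan centre is (0.390, 0.362) with floor radius 0.113.

Request:
{"fn": "carry_out", "kwargs": {
  "series": [
    {"tx":0,"ty":-0.011,"tz":0.0053,"ax":-0.0437,"ay":0,"az":0},
    {"tx":0,"ty":-0.011,"tz":0.0053,"ax":-0.0437,"ay":0,"az":0},
    {"tx":0,"ty":-0.011,"tz":0.0053,"ax":-0.0437,"ay":0,"az":0},
    {"tx":0,"ty":-0.011,"tz":0.0053,"ax":-0.0437,"ay":0,"az":0},
    {"tx":0,"ty":-0.011,"tz":0.0053,"ax":-0.0437,"ay":0,"az":0},
    {"tx":0,"ty":-0.011,"tz":0.0053,"ax":-0.0437,"ay":0,"az":0},
    {"tx":0,"ty":-0.011,"tz":0.0053,"ax":-0.0437,"ay":0,"az":0}
  ]
}}

```text
t: 21.85
tcp_pos: [0.42, -0.0067, 0.2023]
tool_rot: [0.539, 3.005, 0.467]
contact_force: [0.7, 0.0, 0.2]
gripper_width: 0.0453
grasp_force: 0.0
```

Request:
{"fn": "carry_out", "kwargs": {
  "series": [
    {"tx":0,"ty":-0.011,"tz":0.0053,"ax":-0.0437,"ay":0,"az":0},
    {"tx":0,"ty":-0.011,"tz":0.0053,"ax":-0.0437,"ay":0,"az":0},
    {"tx":0,"ty":-0.011,"tz":0.0053,"ax":-0.0437,"ay":0,"az":0},
    {"tx":0,"ty":-0.011,"tz":0.0053,"ax":-0.0437,"ay":0,"az":0},
    {"tx":0,"ty":-0.011,"tz":0.0053,"ax":-0.0437,"ay":0,"az":0},
    {"tx":0,"ty":-0.011,"tz":0.0053,"ax":-0.0437,"ay":0,"az":0},
    {"tx":0,"ty":-0.011,"tz":0.0053,"ax":-0.0437,"ay":0,"az":0},
    {"tx":0,"ty":0,"tz":0,"ax":0,"ay":0,"az":0}
  ],
  "hand": 0.036
}}

```text
t: 22.52
tcp_pos: [0.4001, -0.0569, 0.1347]
tool_rot: [0.519, 2.853, 0.909]
contact_force: [0.4, 0.8, -0.1]
gripper_width: 0.036
grasp_force: 0.0
```

Run:
```python
from f import *
capture("top");p,r=me(); T=tool(69.7,-35); z=T.apply([0,0,1]); t=np.array([.4158,-.0185,.0786])+.019*z; so=t-.09*z
print(r.inv().apply(so-p),(r.inv()*T).as_rotvec()); step(p,r,t,T,7)
```

```text
22.5667 [ 0.402  -0.0573  0.1374] [ 0.4009 -0.0566  0.1359] 0.03617442220362159 [-0.0188  0.1512  0.1741]
[0.0005 0.     0.0008] [ 0.0031 -0.002  -0.0053]
7 t [ 0.0001 -0.      0.013 ] a [ 0.0004 -0.0003 -0.0008] |t| 0.012972865219885426 deg 0.05320116591563152
```

Request:
{"fn": "carry_out", "kwargs": {
  "series": [
    {"tx":0,"ty":0,"tz":0.013,"ax":0,"ay":0,"az":0},
    {"tx":0,"ty":0,"tz":0.013,"ax":0,"ay":0,"az":0},
    {"tx":0,"ty":0,"tz":0.013,"ax":0,"ay":0,"az":0},
    {"tx":0,"ty":0,"tz":0.013,"ax":0,"ay":0,"az":0},
    {"tx":0,"ty":0,"tz":0.013,"ax":0,"ay":0,"az":0},
    {"tx":0,"ty":0,"tz":0.013,"ax":0,"ay":0,"az":0},
    {"tx":0,"ty":0,"tz":0.012,"ax":0,"ay":0,"az":0},
    {"tx":0,"ty":0,"tz":0,"ax":0,"ay":0,"az":0}
  ]
}}

```text
t: 23.23
tcp_pos: [0.4192, -0.0062, 0.0631]
tool_rot: [0.51, 2.856, 0.904]
contact_force: [0.2, 0.7, 0.5]
gripper_width: 0.036
grasp_force: 0.0
```

Request:
{"fn": "carry_out", "kwargs": {
  "series": [
    {"tx":0,"ty":0,"tz":0,"ax":0,"ay":0,"az":0},
    {"tx":0,"ty":0,"tz":0,"ax":0,"ay":0,"az":0},
    {"tx":0,"ty":0,"tz":0,"ax":0,"ay":0,"az":0},
    {"tx":0,"ty":0,"tz":0,"ax":0,"ay":0,"az":0},
    {"tx":0,"ty":0,"tz":0,"ax":0,"ay":0,"az":0},
    {"tx":0,"ty":0,"tz":0,"ax":0,"ay":0,"az":0}
  ],
  "hand": 0,
  "squeeze": 110
}}

```text
t: 23.73
tcp_pos: [0.4207, -0.0093, 0.0648]
tool_rot: [0.511, 2.852, 0.9]
contact_force: [-1.3, -1.2, 4.3]
gripper_width: 0.0073
grasp_force: 107.9
```

Run:
```python
from f import *
p,r=me(); print(env.sense()["joint_pos"],env.sense()["grasp_force"])
# bin rigid in tool: planned keyposes (lip pos, tilt)
yaw=69.7; b=R.from_euler("z",yaw,degrees=True); c=np.array([.4157,-.0185,0])+b.apply([.0957,0,0]); l0=c+b.apply([.08,0,.041]); print("lip0",l0)
L=np.array([.385,.340,0])
keys=[(l0,0),(l0+[0,0,.08],0),([L[0],L[1],.15],0),([L[0],L[1],.12],30),([L[0],L[1],.085],55),([L[0],L[1],.08],85)]
q=env.sense()["joint_pos"]; pp,TT=pad_tcp(from_lip(l0,yaw,0),yaw,0); pp=pp; 
for (l,t),n in zip(keys[1:],(8,26,10,10,14)):
    p1,T1=pad_tcp(from_lip(l,yaw,t),yaw,t); step(pp,TT,p1,T1,n); q,e,m=ik(p1,T1,q); print(p1,q,e,m); pp,TT=p1,T1
```

```text
23.7333 [ 0.4226 -0.0105  0.0666] [ 0.4207 -0.0093  0.0648] 0.007253560345588855 [-1.326  -1.2186  4.322 ]
[-0.7551  0.0313  2.2335  0.6014  1.2101 -2.2852] 107.88945436477661
lip0 [0.4767 0.1463 0.041 ]
8 t [ 0.      0.0057 -0.0082] a [0. 0. 0.] |t| 0.01 deg 0.0
[ 0.4195 -0.0083  0.143 ] [-0.7555 -0.1466  2.2107  0.5679  1.3791 -2.1696] 8.973047074420405e-09 0.48934894721599687
26 t [0.0059 0.0054 0.0024] a [0. 0. 0.] |t| 0.008317535509885704 deg 0.0
[0.3278 0.1854 0.172 ] [-0.387  -0.7222  2.5249  0.6209  1.4    -1.7317] 1.0084313507617526e-10 0.1750761997297019
10 t [ 0.      0.0049 -0.0034] a [ 0.0524 -0.      0.    ] |t| 0.006018135804842322 deg 3.0000000000000004
[0.3393 0.2165 0.2215] [ 0.2061 -0.3778  2.1109  0.0755  1.3626 -1.0243] 3.97509362446515e-08 0.5622242718634791
10 t [ 0.      0.0054 -0.0017] a [ 0.0436 -0.     -0.    ] |t| 0.00567887749877304 deg 2.4999999999999996
[0.3585 0.2683 0.2326] [ 0.524   0.0776  1.7205 -0.2204  1.6156 -0.6722] 4.323115880175012e-12 0.9795336113863358
14 t [-0.      0.0045 -0.0042] a [0.0374 0.     0.    ] |t| 0.006150732037735543 deg 2.142857142857143
[0.3876 0.3471 0.2461] [ 0.7163  0.6427  1.1586 -0.4405  2.1031 -0.5727] 4.770226104983715e-11 0.5368695658861129
```

Request:
{"fn": "carry_out", "kwargs": {
  "series": [
    {"tx":0,"ty":0.0028,"tz":-0.004,"ax":0,"ay":0,"az":0},
    {"tx":0,"ty":0.0057,"tz":-0.0082,"ax":0,"ay":0,"az":0},
    {"tx":0,"ty":0.0057,"tz":-0.0082,"ax":0,"ay":0,"az":0},
    {"tx":0,"ty":0.0057,"tz":-0.0082,"ax":0,"ay":0,"az":0},
    {"tx":0,"ty":0.0057,"tz":-0.0082,"ax":0,"ay":0,"az":0},
    {"tx":0,"ty":0.0057,"tz":-0.0082,"ax":0,"ay":0,"az":0},
    {"tx":0,"ty":0.0057,"tz":-0.0082,"ax":0,"ay":0,"az":0},
    {"tx":0,"ty":0.0057,"tz":-0.0082,"ax":0,"ay":0,"az":0}
  ]
}}

```text
t: 24.4
tcp_pos: [0.4201, -0.009, 0.1401]
tool_rot: [0.511, 2.852, 0.9]
contact_force: [0.4, 0.9, -3.0]
gripper_width: 0.0078
grasp_force: 107.4
```

Request:
{"fn": "carry_out", "kwargs": {
  "series": [
    {"tx":0,"ty":0.0028,"tz":-0.004,"ax":0,"ay":0,"az":0},
    {"tx":0,"ty":0,"tz":0,"ax":0,"ay":0,"az":0}
  ]
}}

```text
t: 24.57
tcp_pos: [0.4208, -0.0096, 0.1452]
tool_rot: [0.51, 2.851, 0.898]
contact_force: [0.3, -0.2, -3.7]
gripper_width: 0.0078
grasp_force: 107.3
```

Run:
```python
from f import *
p,D=capture("scene"); cv2.imwrite("pics/s3.png",cv2.resize(p[120:270,120:340],None,fx=3.4,fy=3.4)); 
p,r=me(); print("tilt",tool(69.7,-35).inv()*r and (tool(69.7,-35).inv()*r).as_rotvec())
k=cam("scene")
for nm,z in(("bin_lip",.121),("bin_bail",.185)):
    for x in place_of(nm,"scene")[:1]: print(nm,x["score"],x["uv"],at_z(k,x["uv"],z))
```

```text
24.6167 [ 0.4215 -0.0098  0.1457] [ 0.4203 -0.0093  0.1443] 0.007943058525281333 [-0.3422 -1.0768 -3.8088]
tilt [-0.0001 -0.002  -0.0007]
bin_lip 0.91 [196.1, 185.9] [0.4936 0.1418 0.121 ]
bin_bail 0.56 [215.6, 183.7] [0.4383 0.0507 0.185 ]
```

View pics/s3.png

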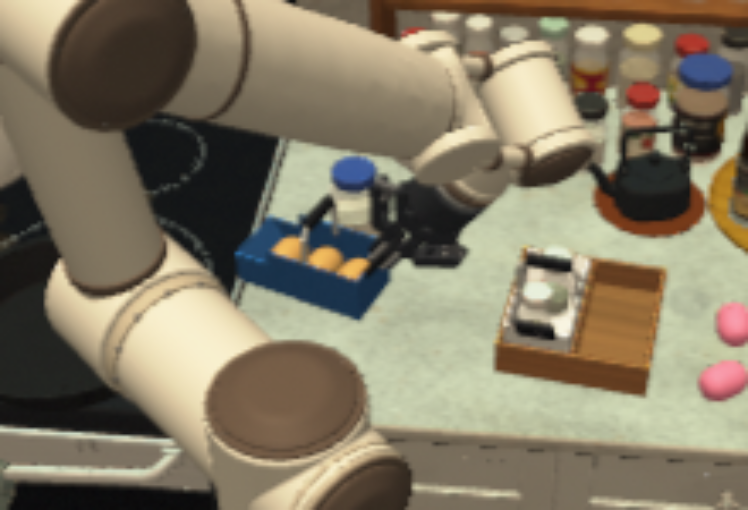

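The bin is held level by the paddle with three potatoes in it. I'll carry it to the pan.

Request:
{"fn": "carry_out", "kwargs": {
  "series": [
    {"tx":0.003,"ty":0.0027,"tz":0.0012,"ax":0,"ay":0,"az":0},
    {"tx":0.0059,"ty":0.0054,"tz":0.0024,"ax":0,"ay":0,"az":0},
    {"tx":0.0059,"ty":0.0054,"tz":0.0024,"ax":0,"ay":0,"az":0},
    {"tx":0.0059,"ty":0.0054,"tz":0.0024,"ax":0,"ay":0,"az":0},
    {"tx":0.0059,"ty":0.0054,"tz":0.0024,"ax":0,"ay":0,"az":0},
    {"tx":0.0059,"ty":0.0054,"tz":0.0024,"ax":0,"ay":0,"az":0},
    {"tx":0.0059,"ty":0.0054,"tz":0.0024,"ax":0,"ay":0,"az":0},
    {"tx":0.0059,"ty":0.0054,"tz":0.0024,"ax":0,"ay":0,"az":0}
  ]
}}

```text
t: 25.38
tcp_pos: [0.3932, 0.0481, 0.1525]
tool_rot: [0.511, 2.852, 0.9]
contact_force: [0.4, 0.8, -4.6]
gripper_width: 0.0078
grasp_force: 107.4
```

Request:
{"fn": "carry_out", "kwargs": {
  "series": [
    {"tx":0.0059,"ty":0.0054,"tz":0.0024,"ax":0,"ay":0,"az":0},
    {"tx":0.0059,"ty":0.0054,"tz":0.0024,"ax":0,"ay":0,"az":0},
    {"tx":0.0059,"ty":0.0054,"tz":0.0024,"ax":0,"ay":0,"az":0},
    {"tx":0.0059,"ty":0.0054,"tz":0.0024,"ax":0,"ay":0,"az":0},
    {"tx":0.0059,"ty":0.0054,"tz":0.0024,"ax":0,"ay":0,"az":0},
    {"tx":0.0059,"ty":0.0054,"tz":0.0024,"ax":0,"ay":0,"az":0},
    {"tx":0.0059,"ty":0.0054,"tz":0.0024,"ax":0,"ay":0,"az":0},
    {"tx":0.0059,"ty":0.0054,"tz":0.0024,"ax":0,"ay":0,"az":0}
  ]
}}

```text
t: 26.05
tcp_pos: [0.3651, 0.1079, 0.1615]
tool_rot: [0.511, 2.853, 0.901]
contact_force: [-0.5, 0.3, -4.0]
gripper_width: 0.0077
grasp_force: 107.4
```

Request:
{"fn": "carry_out", "kwargs": {
  "series": [
    {"tx":0.0059,"ty":0.0054,"tz":0.0024,"ax":0,"ay":0,"az":0},
    {"tx":0.0059,"ty":0.0054,"tz":0.0024,"ax":0,"ay":0,"az":0},
    {"tx":0.0059,"ty":0.0054,"tz":0.0024,"ax":0,"ay":0,"az":0},
    {"tx":0.0059,"ty":0.0054,"tz":0.0024,"ax":0,"ay":0,"az":0},
    {"tx":0.0059,"ty":0.0054,"tz":0.0024,"ax":0,"ay":0,"az":0},
    {"tx":0.0059,"ty":0.0054,"tz":0.0024,"ax":0,"ay":0,"az":0},
    {"tx":0.0059,"ty":0.0054,"tz":0.0024,"ax":0,"ay":0,"az":0},
    {"tx":0.0059,"ty":0.0054,"tz":0.0024,"ax":0,"ay":0,"az":0}
  ]
}}

```text
t: 26.72
tcp_pos: [0.3369, 0.1677, 0.1705]
tool_rot: [0.511, 2.852, 0.9]
contact_force: [1.3, 0.4, -3.6]
gripper_width: 0.0073
grasp_force: 107.3
```

Request:
{"fn": "carry_out", "kwargs": {
  "series": [
    {"tx":0.0059,"ty":0.0054,"tz":0.0024,"ax":0,"ay":0,"az":0},
    {"tx":0.0059,"ty":0.0054,"tz":0.0024,"ax":0,"ay":0,"az":0},
    {"tx":0.003,"ty":0.0027,"tz":0.0012,"ax":0,"ay":0,"az":0},
    {"tx":0,"ty":0,"tz":0,"ax":0,"ay":0,"az":0}
  ]
}}

```text
t: 27.05
tcp_pos: [0.328, 0.1866, 0.1733]
tool_rot: [0.509, 2.853, 0.901]
contact_force: [0.3, -1.0, -3.6]
gripper_width: 0.0074
grasp_force: 107.3
```

Run:
```python
from f import *
capture("top"); p,r=me(); yaw=69.7; L=[.385,.340]; pp,TT=p,r
for z,t,n in ((.12,30,10),(.085,55,9),(.08,87,15)):
    p1,T1=pad_tcp(from_lip(L+[z],yaw,t),yaw,t); step(pp,TT,p1,T1,n); pp,TT=p1,T1
```

```text
27.1 [0.3285 0.1865 0.1738] [0.3283 0.1861 0.1733] 0.00738036402496715 [ 0.8238  0.2275 -3.3258]
10 t [ 0.      0.0048 -0.0033] a [0.0524 0.0001 0.0001] |t| 0.005799522491700146 deg 3.0036007938780256
9 t [ 0.      0.006  -0.0019] a [ 0.0485 -0.     -0.    ] |t| 0.006309746472563974 deg 2.7777777777777772
15 t [-0.      0.0045 -0.0042] a [ 0.0372 -0.     -0.    ] |t| 0.006132730087375585 deg 2.1333333333333333
```

Request:
{"fn": "carry_out", "kwargs": {
  "series": [
    {"tx":0,"ty":0.0048,"tz":-0.0033,"ax":0.0524,"ay":0,"az":0},
    {"tx":0,"ty":0.0048,"tz":-0.0033,"ax":0.0524,"ay":0,"az":0},
    {"tx":0,"ty":0.0048,"tz":-0.0033,"ax":0.0524,"ay":0,"az":0},
    {"tx":0,"ty":0.0048,"tz":-0.0033,"ax":0.0524,"ay":0,"az":0},
    {"tx":0,"ty":0.0048,"tz":-0.0033,"ax":0.0524,"ay":0,"az":0}
  ]
}}

```text
t: 27.52
tcp_pos: [0.3333, 0.1978, 0.1997]
tool_rot: [0.537, 2.987, 0.524]
contact_force: [-0.0, 0.3, -3.8]
gripper_width: 0.0075
grasp_force: 107.8
```

Request:
{"fn": "carry_out", "kwargs": {
  "series": [
    {"tx":0,"ty":0.0048,"tz":-0.0033,"ax":0.0524,"ay":0,"az":0},
    {"tx":0,"ty":0.0048,"tz":-0.0033,"ax":0.0524,"ay":0,"az":0},
    {"tx":0,"ty":0.0048,"tz":-0.0033,"ax":0.0524,"ay":0,"az":0},
    {"tx":0,"ty":0.0048,"tz":-0.0033,"ax":0.0524,"ay":0,"az":0},
    {"tx":0,"ty":0.0048,"tz":-0.0033,"ax":0.0524,"ay":0,"az":0},
    {"tx":0,"ty":0,"tz":0,"ax":0,"ay":0,"az":0}
  ]
}}

```text
t: 28.02
tcp_pos: [0.3405, 0.2175, 0.2219]
tool_rot: [0.548, 3.074, 0.135]
contact_force: [0.3, 0.2, -3.1]
gripper_width: 0.0077
grasp_force: 108.0
```

```bash
cat > k.py <<'E'
from f import *
import sys
p,r=me(); yaw=69.7; L=[.385,.340]; pp,TT=p,r; print((tool(yaw,-35).inv()*r).as_rotvec(degrees=True))
for z,t,n in eval(sys.argv[1]):
    p1,T1=pad_tcp(from_lip(L+[z],yaw,t),yaw,t); step(pp,TT,p1,T1,n); pp,TT=p1,T1
E
python3 k.py "((.085,55,9),(.08,87,15))"
```

```text
28.0167 [0.3405 0.2175 0.222 ] [0.3405 0.2175 0.2219] 0.007680988779103955 [ 0.3339  0.1926 -3.125 ]
[29.9519 -0.0063 -0.0929]
9 t [ 0.0001  0.0059 -0.0018] a [0.0486 0.0001 0.0002] |t| 0.0061434038577150765 deg 2.783135449721601
15 t [-0.      0.0045 -0.0042] a [ 0.0372 -0.     -0.    ] |t| 0.006132730087375585 deg 2.1333333333333333
```

Request:
{"fn": "carry_out", "kwargs": {
  "series": [
    {"tx":0,"ty":0.0059,"tz":-0.0018,"ax":0.0486,"ay":0,"az":0},
    {"tx":0,"ty":0.0059,"tz":-0.0018,"ax":0.0486,"ay":0,"az":0},
    {"tx":0,"ty":0.0059,"tz":-0.0018,"ax":0.0486,"ay":0,"az":0},
    {"tx":0,"ty":0.0059,"tz":-0.0018,"ax":0.0486,"ay":0,"az":0},
    {"tx":0,"ty":0.0059,"tz":-0.0018,"ax":0.0486,"ay":0,"az":0},
    {"tx":0,"ty":0.0059,"tz":-0.0018,"ax":0.0486,"ay":0,"az":0},
    {"tx":0,"ty":0.0059,"tz":-0.0018,"ax":0.0486,"ay":0,"az":0},
    {"tx":0,"ty":0.0059,"tz":-0.0018,"ax":0.0486,"ay":0,"az":0}
  ]
}}

```text
t: 28.68
tcp_pos: [0.3563, 0.261, 0.231]
tool_rot: [-0.54, -3.005, 0.456]
contact_force: [0.1, -0.4, -3.7]
gripper_width: 0.0076
grasp_force: 108.0
```

Request:
{"fn": "carry_out", "kwargs": {
  "series": [
    {"tx":0,"ty":0.0059,"tz":-0.0018,"ax":0.0486,"ay":0,"az":0},
    {"tx":0,"ty":0.0045,"tz":-0.0042,"ax":0.0372,"ay":0,"az":0},
    {"tx":0,"ty":0.0045,"tz":-0.0042,"ax":0.0372,"ay":0,"az":0},
    {"tx":0,"ty":0.0045,"tz":-0.0042,"ax":0.0372,"ay":0,"az":0},
    {"tx":0,"ty":0.0045,"tz":-0.0042,"ax":0.0372,"ay":0,"az":0},
    {"tx":0,"ty":0.0045,"tz":-0.0042,"ax":0.0372,"ay":0,"az":0},
    {"tx":0,"ty":0.0045,"tz":-0.0042,"ax":0.0372,"ay":0,"az":0},
    {"tx":0,"ty":0.0045,"tz":-0.0042,"ax":0.0372,"ay":0,"az":0}
  ]
}}

```text
t: 29.35
tcp_pos: [0.3731, 0.3053, 0.2434]
tool_rot: [-0.512, -2.852, 0.896]
contact_force: [-0.4, -1.4, -1.5]
gripper_width: 0.0077
grasp_force: 111.0
```

Request:
{"fn": "carry_out", "kwargs": {
  "series": [
    {"tx":0,"ty":0.0045,"tz":-0.0042,"ax":0.0372,"ay":0,"az":0},
    {"tx":0,"ty":0.0045,"tz":-0.0042,"ax":0.0372,"ay":0,"az":0},
    {"tx":0,"ty":0.0045,"tz":-0.0042,"ax":0.0372,"ay":0,"az":0},
    {"tx":0,"ty":0.0045,"tz":-0.0042,"ax":0.0372,"ay":0,"az":0},
    {"tx":0,"ty":0.0045,"tz":-0.0042,"ax":0.0372,"ay":0,"az":0},
    {"tx":0,"ty":0.0045,"tz":-0.0042,"ax":0.0372,"ay":0,"az":0},
    {"tx":0,"ty":0.0045,"tz":-0.0042,"ax":0.0372,"ay":0,"az":0},
    {"tx":0,"ty":0.0045,"tz":-0.0042,"ax":0.0372,"ay":0,"az":0}
  ]
}}

```text
t: 30.02
tcp_pos: [0.3904, 0.3512, 0.2436]
tool_rot: [-0.475, -2.648, 1.289]
contact_force: [-0.5, 0.2, -1.9]
gripper_width: 0.0078
grasp_force: 111.1
```

Request:
{"fn": "carry_out", "kwargs": {
  "series": [
    {"tx":0,"ty":0,"tz":0,"ax":0,"ay":0,"az":0},
    {"tx":0,"ty":0,"tz":0,"ax":0,"ay":0,"az":0},
    {"tx":0,"ty":0,"tz":0,"ax":0,"ay":0,"az":0},
    {"tx":0,"ty":0,"tz":0,"ax":0,"ay":0,"az":0},
    {"tx":0,"ty":0,"tz":0,"ax":0,"ay":0,"az":0},
    {"tx":0,"ty":0,"tz":0,"ax":0,"ay":0,"az":0}
  ]
}}

```text
t: 30.52
tcp_pos: [0.3898, 0.3511, 0.2448]
tool_rot: [-0.476, -2.651, 1.292]
contact_force: [-0.2, 0.0, -1.5]
gripper_width: 0.0075
grasp_force: 111.0
```

Run:
```python
from f import *
a=capture("top")[0]; w=capture("wrist")[0]
cv2.imwrite("pics/t3.png",np.hstack([cv2.resize(a[140:290,60:260],(400,300)),cv2.resize(w,(400,300))]))
p,r=me(); print((tool(69.7,-35).inv()*r).as_rotvec(degrees=True))
k=cam("top")
for x in place_of("potato0","top")[:7]: print(round(x["score"],2),np.round(x["uv"]),at_z(k,x["uv"],.035))
```

```text
30.6167 [0.39   0.3508 0.2453] [0.3898 0.3512 0.2445] 0.007893662762124594 [-0.5473 -0.375  -1.9576]
[86.963  -0.0499  0.0457]
0.73 [347. 198.] [ 0.4893 -0.4093  0.035 ]
0.61 [133. 227.] [0.3754 0.3236 0.035 ]
0.51 [118. 228.] [0.3722 0.3718 0.035 ]
0.5 [105. 224.] [0.3841 0.4184 0.035 ]
0.43 [346. 227.] [ 0.3878 -0.4055  0.035 ]
0.38 [131. 225.] [0.3828 0.3299 0.035 ]
```

View pics/t3.png

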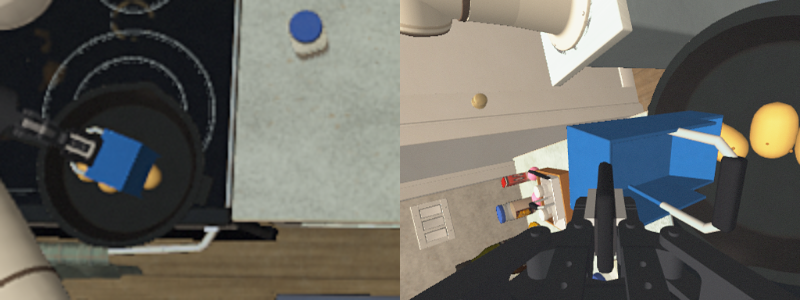

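The bin is empty (wrist force now about 1.7 N) and three potatoes lie in the skillet, at y about 0.32, 0.37 and 0.42. I'll raise it, level it and go back.

Run:
```python
from f import *
p,r=me(); yaw=69.7; u=p+[0,0,.07]; step(p,r,u,r,5); q=env.sense()["joint_pos"]; print(ik(u,r,q))
pp,TT=u,r; l0=[.4767,.1463]
for l,t,n in (([.385,.34,.16],45,8),([.385,.335,.15],0,9),([*l0,.10],0,16),([*l0,.045],0,6)):
    p1,T1=pad_tcp(from_lip(l,yaw,t),yaw,t); step(pp,TT,p1,T1,n); q,e,m=ik(p1,T1,q); print(p1,e,m); pp,TT=p1,T1
```

```text
30.6667 [0.39   0.3509 0.2452] [0.3897 0.3512 0.2444] 0.007512985801605734 [ 0.1697 -0.0889 -1.2437]
5 t [-0.     -0.011  -0.0086] a [0. 0. 0.] |t| 0.014000000000000002 deg 0.0
(array([ 0.7224,  0.6283,  1.0577, -0.4953,  2.2372, -0.6417]), np.float64(2.8386351366354153e-10), np.float64(0.40282676191823175))
8 t [ 0.0001 -0.0104  0.0104] a [-0.0916  0.     -0.0001] |t| 0.014722515331025969 deg 5.24728904862688
[0.35   0.2453 0.2921] 1.0868123116020404e-13 0.7912679043580604
9 t [-0.0002 -0.0101  0.0121] a [-0.0873  0.     -0.    ] |t| 0.01576080392497759 deg 5.000000000000001
[0.3278 0.1804 0.172 ] 6.791151966286439e-12 0.17419048689968353
16 t [-0.0095 -0.0092 -0.0026] a [0. 0. 0.] |t| 0.013479814191041361 deg 0.0
[ 0.4195 -0.0083  0.122 ] 1.2238715935137703e-09 0.4769424205373922
6 t [-0.     -0.0053  0.0075] a [0. 0. 0.] |t| 0.009166666666666667 deg 0.0
[ 0.4195 -0.0083  0.067 ] 4.428693791748813e-15 0.4580464355075211
```

Request:
{"fn": "carry_out", "kwargs": {
  "series": [
    {"tx":0,"ty":-0.011,"tz":-0.0086,"ax":0,"ay":0,"az":0},
    {"tx":0,"ty":-0.011,"tz":-0.0086,"ax":0,"ay":0,"az":0},
    {"tx":0,"ty":-0.011,"tz":-0.0086,"ax":0,"ay":0,"az":0},
    {"tx":0,"ty":-0.011,"tz":-0.0086,"ax":0,"ay":0,"az":0},
    {"tx":0,"ty":-0.011,"tz":-0.0086,"ax":0,"ay":0,"az":0}
  ]
}}

```text
t: 31.08
tcp_pos: [0.3899, 0.3515, 0.3164]
tool_rot: [-0.477, -2.653, 1.292]
contact_force: [0.2, -0.4, -1.7]
gripper_width: 0.0077
grasp_force: 111.0
```

Request:
{"fn": "carry_out", "kwargs": {
  "series": [
    {"tx":0,"ty":-0.0104,"tz":0.0104,"ax":-0.0916,"ay":0,"az":0},
    {"tx":0,"ty":-0.0104,"tz":0.0104,"ax":-0.0916,"ay":0,"az":0},
    {"tx":0,"ty":-0.0104,"tz":0.0104,"ax":-0.0916,"ay":0,"az":0},
    {"tx":0,"ty":-0.0104,"tz":0.0104,"ax":-0.0916,"ay":0,"az":0},
    {"tx":0,"ty":-0.0104,"tz":0.0104,"ax":-0.0916,"ay":0,"az":0},
    {"tx":0,"ty":-0.0104,"tz":0.0104,"ax":-0.0916,"ay":0,"az":0},
    {"tx":0,"ty":-0.0104,"tz":0.0104,"ax":-0.0916,"ay":0,"az":0},
    {"tx":0,"ty":-0.0104,"tz":0.0104,"ax":-0.0916,"ay":0,"az":0}
  ]
}}

```text
t: 31.75
tcp_pos: [0.3506, 0.2451, 0.2932]
tool_rot: [-0.547, -3.056, 0.261]
contact_force: [0.3, -0.5, -1.6]
gripper_width: 0.0076
grasp_force: 111.0
```

Request:
{"fn": "carry_out", "kwargs": {
  "series": [
    {"tx":0,"ty":0,"tz":0,"ax":0,"ay":0,"az":0}
  ]
}}

```text
t: 31.83
tcp_pos: [0.3479, 0.2421, 0.2912]
tool_rot: [-0.551, -3.05, 0.267]
contact_force: [-0.4, 0.4, -2.2]
gripper_width: 0.0078
grasp_force: 111.0
```

Run:
```python
from f import *
p,r=me(); yaw=69.7; pp,TT=p,r; l0=[.4767,.1463]
for l,t,n in (([.385,.335,.15],0,11),([*l0,.13],0,16),([*l0,.045],0,8)):
    p1,T1=pad_tcp(from_lip(l,yaw,t),yaw,t); step(pp,TT,p1,T1,n); pp,TT=p1,T1
```

```text
31.8333 [0.3476 0.2418 0.291 ] [0.3479 0.2421 0.2912] 0.007812638974424108 [-0.3974  0.4362 -2.2277]
11 t [-0.0003 -0.0079  0.0098] a [-0.0714  0.0001 -0.0003] |t| 0.012620761236452002 deg 4.092114998360102
16 t [-0.0095 -0.0081 -0.0042] a [0. 0. 0.] |t| 0.013172025873987648 deg 0.0
8 t [-0.     -0.0061  0.0087] a [0. 0. 0.] |t| 0.010625 deg 0.0
```

Request:
{"fn": "carry_out", "kwargs": {
  "series": [
    {"tx":0,"ty":-0.008,"tz":0.0098,"ax":-0.0714,"ay":0,"az":0},
    {"tx":0,"ty":-0.008,"tz":0.0098,"ax":-0.0714,"ay":0,"az":0},
    {"tx":0,"ty":-0.008,"tz":0.0098,"ax":-0.0714,"ay":0,"az":0},
    {"tx":0,"ty":-0.008,"tz":0.0098,"ax":-0.0714,"ay":0,"az":0},
    {"tx":0,"ty":-0.008,"tz":0.0098,"ax":-0.0714,"ay":0,"az":0},
    {"tx":0,"ty":-0.008,"tz":0.0098,"ax":-0.0714,"ay":0,"az":0}
  ]
}}

```text
t: 32.33
tcp_pos: [0.3343, 0.2007, 0.234]
tool_rot: [0.538, 3.022, 0.387]
contact_force: [-0.4, -0.8, -1.7]
gripper_width: 0.0078
grasp_force: 111.0
```

Request:
{"fn": "carry_out", "kwargs": {
  "series": [
    {"tx":0,"ty":-0.008,"tz":0.0098,"ax":-0.0714,"ay":0,"az":0},
    {"tx":0,"ty":-0.008,"tz":0.0098,"ax":-0.0714,"ay":0,"az":0},
    {"tx":0,"ty":-0.008,"tz":0.0098,"ax":-0.0714,"ay":0,"az":0},
    {"tx":0,"ty":-0.008,"tz":0.0098,"ax":-0.0714,"ay":0,"az":0},
    {"tx":0,"ty":-0.008,"tz":0.0098,"ax":-0.0714,"ay":0,"az":0},
    {"tx":0,"ty":0,"tz":0,"ax":0,"ay":0,"az":0}
  ]
}}

```text
t: 32.83
tcp_pos: [0.3261, 0.1829, 0.1695]
tool_rot: [0.518, 2.856, 0.9]
contact_force: [-1.2, -0.4, -1.5]
gripper_width: 0.0078
grasp_force: 110.9
```

Request:
{"fn": "carry_out", "kwargs": {
  "series": [
    {"tx":-0.0095,"ty":-0.0081,"tz":-0.0042,"ax":0,"ay":0,"az":0},
    {"tx":-0.0095,"ty":-0.0081,"tz":-0.0042,"ax":0,"ay":0,"az":0},
    {"tx":-0.0095,"ty":-0.0081,"tz":-0.0042,"ax":0,"ay":0,"az":0},
    {"tx":-0.0095,"ty":-0.0081,"tz":-0.0042,"ax":0,"ay":0,"az":0},
    {"tx":-0.0095,"ty":-0.0081,"tz":-0.0042,"ax":0,"ay":0,"az":0},
    {"tx":-0.0095,"ty":-0.0081,"tz":-0.0042,"ax":0,"ay":0,"az":0},
    {"tx":-0.0095,"ty":-0.0081,"tz":-0.0042,"ax":0,"ay":0,"az":0},
    {"tx":-0.0095,"ty":-0.0081,"tz":-0.0042,"ax":0,"ay":0,"az":0}
  ]
}}

```text
t: 33.5
tcp_pos: [0.3751, 0.089, 0.1644]
tool_rot: [0.507, 2.856, 0.894]
contact_force: [0.3, 0.0, -1.1]
gripper_width: 0.008
grasp_force: 111.0
```

Request:
{"fn": "carry_out", "kwargs": {
  "series": [
    {"tx":-0.0095,"ty":-0.0081,"tz":-0.0042,"ax":0,"ay":0,"az":0},
    {"tx":-0.0095,"ty":-0.0081,"tz":-0.0042,"ax":0,"ay":0,"az":0},
    {"tx":-0.0095,"ty":-0.0081,"tz":-0.0042,"ax":0,"ay":0,"az":0},
    {"tx":-0.0095,"ty":-0.0081,"tz":-0.0042,"ax":0,"ay":0,"az":0},
    {"tx":-0.0095,"ty":-0.0081,"tz":-0.0042,"ax":0,"ay":0,"az":0},
    {"tx":-0.0095,"ty":-0.0081,"tz":-0.0042,"ax":0,"ay":0,"az":0},
    {"tx":-0.0095,"ty":-0.0081,"tz":-0.0042,"ax":0,"ay":0,"az":0},
    {"tx":-0.0095,"ty":-0.0081,"tz":-0.0042,"ax":0,"ay":0,"az":0}
  ]
}}

```text
t: 34.17
tcp_pos: [0.4216, -0.0053, 0.1546]
tool_rot: [0.507, 2.856, 0.894]
contact_force: [0.4, 0.5, -1.1]
gripper_width: 0.0076
grasp_force: 111.0
```

Request:
{"fn": "carry_out", "kwargs": {
  "series": [
    {"tx":0,"ty":0,"tz":0,"ax":0,"ay":0,"az":0}
  ]
}}

```text
t: 34.25
tcp_pos: [0.4224, -0.0066, 0.1548]
tool_rot: [0.509, 2.855, 0.892]
contact_force: [0.2, 0.3, -1.4]
gripper_width: 0.0075
grasp_force: 111.0
```

Run:
```python
from f import *
capture("top");p,r=me(); yaw=69.7; pp,TT=p,r; l0=[.4767,.1463]
print((tool(yaw,-35).inv()*r).as_rotvec(degrees=True))
for l,t,n in (([*l0,.05],0,8),):
    p1,T1=pad_tcp(from_lip(l,yaw,t),yaw,t); step(pp,TT,p1,T1,n); pp,TT=p1,T1
D=capture("scene")[1]; pic=capture("scene")[0]; P=cloud(cam("scene"),D)
m=(pic[...,0]>70)&(pic[...,2]<.4*pic[...,0])&(pic[...,1]<.75*pic[...,0])&(abs(P[...,0]-.46)<.12)&(abs(P[...,1]-.08)<.12)
print(m.sum(),np.nanpercentile(P[m],[2,98],axis=0))
```

```text
34.3 [ 0.4226 -0.0056  0.1559] [ 0.4215 -0.0053  0.1546] 0.007495657455586272 [-0.0534  0.4864 -1.7211]
[ 0.1715 -0.0378 -0.1034]
8 t [ 0.0003 -0.0064  0.0083] a [-0.0004  0.0001  0.0002] |t| 0.010499369031855103 deg 0.02548238386933836
683 [[0.3878 0.0176 0.0907]
 [0.5031 0.1566 0.1493]]
```

Request:
{"fn": "carry_out", "kwargs": {
  "series": [
    {"tx":0,"ty":-0.006,"tz":0.0085,"ax":0,"ay":0,"az":0},
    {"tx":0,"ty":-0.006,"tz":0.0085,"ax":0,"ay":0,"az":0},
    {"tx":0,"ty":-0.006,"tz":0.0085,"ax":0,"ay":0,"az":0},
    {"tx":0,"ty":-0.006,"tz":0.0085,"ax":0,"ay":0,"az":0},
    {"tx":0,"ty":-0.006,"tz":0.0085,"ax":0,"ay":0,"az":0},
    {"tx":0,"ty":-0.006,"tz":0.0085,"ax":0,"ay":0,"az":0},
    {"tx":0,"ty":-0.006,"tz":0.0085,"ax":0,"ay":0,"az":0},
    {"tx":0,"ty":-0.006,"tz":0.0085,"ax":0,"ay":0,"az":0}
  ]
}}

```text
t: 35.07
tcp_pos: [0.42, -0.0046, 0.0689]
tool_rot: [0.512, 2.853, 0.899]
contact_force: [0.9, 0.5, -1.6]
gripper_width: 0.0074
grasp_force: 111.0
```

Request:
{"fn": "carry_out", "kwargs": {
  "series": [
    {"tx":0,"ty":-0.0011,"tz":0.0016,"ax":0,"ay":0,"az":0},
    {"tx":0,"ty":0,"tz":0,"ax":0,"ay":0,"az":0}
  ]
}}

```text
t: 35.23
tcp_pos: [0.4196, -0.0042, 0.0673]
tool_rot: [0.513, 2.854, 0.901]
contact_force: [0.5, 0.5, -0.9]
gripper_width: 0.008
grasp_force: 111.0
```

Request:
{"fn": "carry_out", "kwargs": {
  "series": [
    {"tx":0,"ty":-0.0011,"tz":0.0016,"ax":0,"ay":0,"az":0},
    {"tx":0,"ty":0,"tz":0,"ax":0,"ay":0,"az":0}
  ]
}}

```text
t: 35.4
tcp_pos: [0.4204, -0.0049, 0.0664]
tool_rot: [0.511, 2.853, 0.898]
contact_force: [-0.6, 0.1, -1.5]
gripper_width: 0.0075
grasp_force: 111.0
```

Run:
```python
from f import *
me(); capture("scene"); me()
```

```text
35.4 [ 0.4223 -0.006   0.0682] [ 0.4204 -0.0049  0.0664] 0.007541110720240371 [-0.6444  0.0598 -1.4867]
35.45 [ 0.4224 -0.0061  0.0684] [ 0.4205 -0.0049  0.0666] 0.007736783016912509 [-0.3611  0.3062 -1.728 ]
```

Request:
{"fn": "carry_out", "kwargs": {
  "series": [
    {"tx":0,"ty":-0.0009,"tz":0.0013,"ax":0,"ay":0,"az":0},
    {"tx":0,"ty":0,"tz":0,"ax":0,"ay":0,"az":0}
  ]
}}

```text
t: 35.62
tcp_pos: [0.4205, -0.0048, 0.0649]
tool_rot: [0.511, 2.852, 0.898]
contact_force: [0.3, -0.1, -0.6]
gripper_width: 0.0078
grasp_force: 111.1
```

Request:
{"fn": "carry_out", "kwargs": {
  "series": [
    {"tx":0,"ty":-0.0006,"tz":0.0008,"ax":0,"ay":0,"az":0},
    {"tx":0,"ty":0,"tz":0,"ax":0,"ay":0,"az":0}
  ]
}}

```text
t: 35.78
tcp_pos: [0.4206, -0.0049, 0.0648]
tool_rot: [0.51, 2.852, 0.9]
contact_force: [-3.9, -1.1, 7.3]
gripper_width: 0.0077
grasp_force: 112.3
```

Contact. I'll release and back out along the fingers.

Request:
{"fn": "carry_out", "kwargs": {
  "series": [
    {"tx":0,"ty":0,"tz":0,"ax":0,"ay":0,"az":0},
    {"tx":0,"ty":0,"tz":0,"ax":0,"ay":0,"az":0},
    {"tx":0,"ty":0,"tz":0,"ax":0,"ay":0,"az":0},
    {"tx":0,"ty":0,"tz":0,"ax":0,"ay":0,"az":0},
    {"tx":0,"ty":0,"tz":0,"ax":0,"ay":0,"az":0}
  ],
  "hand": 0.036,
  "squeeze": 40
}}

```text
t: 36.2
tcp_pos: [0.4201, -0.0046, 0.0636]
tool_rot: [0.511, 2.853, 0.899]
contact_force: [-0.1, 0.4, -0.6]
gripper_width: 0.036
grasp_force: 0.0
```

Request:
{"fn": "carry_out", "kwargs": {
  "series": [
    {"tx":0,"ty":0,"tz":-0.008,"ax":0,"ay":0,"az":0},
    {"tx":0,"ty":0,"tz":-0.014,"ax":0,"ay":0,"az":0},
    {"tx":0,"ty":0,"tz":-0.014,"ax":0,"ay":0,"az":0},
    {"tx":0,"ty":0,"tz":-0.014,"ax":0,"ay":0,"az":0},
    {"tx":0,"ty":0,"tz":-0.014,"ax":0,"ay":0,"az":0},
    {"tx":0,"ty":0,"tz":-0.014,"ax":0,"ay":0,"az":0},
    {"tx":0,"ty":0,"tz":-0.014,"ax":0,"ay":0,"az":0}
  ]
}}

```text
t: 36.78
tcp_pos: [0.4015, -0.0547, 0.1401]
tool_rot: [0.511, 2.853, 0.898]
contact_force: [0.3, 0.2, 0.2]
gripper_width: 0.0359
grasp_force: 0.0
```

Request:
{"fn": "carry_out", "kwargs": {
  "series": [
    {"tx":0,"ty":0.014,"tz":-0.02,"ax":0,"ay":0,"az":0},
    {"tx":0,"ty":0.014,"tz":-0.02,"ax":0,"ay":0,"az":0},
    {"tx":0,"ty":0.014,"tz":-0.02,"ax":0,"ay":0,"az":0},
    {"tx":0,"ty":0.014,"tz":-0.02,"ax":0,"ay":0,"az":0},
    {"tx":0,"ty":0.014,"tz":-0.02,"ax":0,"ay":0,"az":0},
    {"tx":0,"ty":0,"tz":0,"ax":0,"ay":0,"az":0}
  ]
}}

```text
t: 37.28
tcp_pos: [0.4032, -0.0557, 0.266]
tool_rot: [0.507, 2.849, 0.89]
contact_force: [0.8, -1.1, 0.3]
gripper_width: 0.0357
grasp_force: 0.0
```

Run:
```python
from f import *
me(); a,D=capture("top"); k=cam("top"); s=capture("scene")[0]
for nm,z in (("potato0",.035),("bin_lip",.041),("bin_paddle",.0786),("bin_bail",.105)):
    for x in place_of(nm,"top")[:6]: print(nm,round(x["score"],2),np.round(x["uv"]),at_z(k,x["uv"],z),at_d(k,x["uv"],D)[2])
cv2.imwrite("pics/t4.png",np.vstack([cv2.resize(a[140:280,60:420],(720,280)),cv2.resize(s[140:270,60:400],(720,275))]))
```

```text
37.2833 [ 0.4034 -0.0554  0.2665] [ 0.4032 -0.0557  0.266 ] 0.03565085859047448 [ 0.8132 -1.146   0.3239]
potato0 0.69 [134. 227.] [0.3768 0.3176 0.035 ] 0.05669828252963893
potato0 0.6 [108. 225.] [0.3808 0.4086 0.035 ] 0.04989111719350592
potato0 0.54 [118. 230.] [0.3653 0.374  0.035 ] 0.04926842035299939
potato0 0.51 [346. 226.] [ 0.3899 -0.4052  0.035 ] 0.04010381035593347
potato0 0.44 [348. 199.] [ 0.4855 -0.4154  0.035 ] 0.039866659113875214
bin_lip 0.82 [183. 199.] [0.4754 0.1567 0.041 ] 0.0434951377951327
bin_paddle 0.75 [233. 219.] [ 0.4048 -0.0181  0.0786] 0.09371354339057247
```

View pics/t4.png

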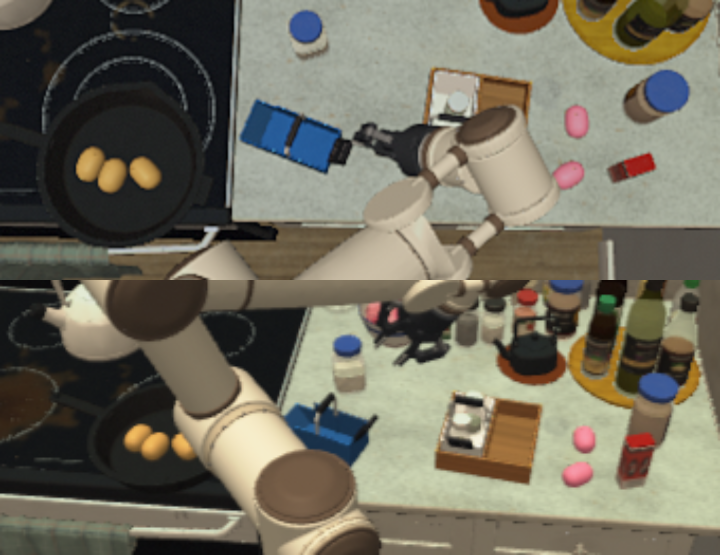

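The final picture shows all three potatoes in the skillet, at top-view crop (90,163), (112,175) and (145,172). The empty bin is upright on the worktop at (290,135), clear of the organiser and the hob. The white bin, jars and tin are where they were, and the gripper touches nothing.

```bash
python3 -c "
from plant import env
print(env.sign_off())"
```

```text
the job is handed in; nothing more can be done
None
```

The job is done and handed in at about 37 s: all three potatoes are in the skillet, and the empty blue bin stands upright on the worktop, clear of the organiser; before tipping, I lifted the full bin a second time by its handle to turn it, because the paddle was out of reach.

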